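Load and lock the sample-bottle carrier

ROBOT

A 6-joint arm with a two-finger parallel gripper is mounted at the origin on a cart in front of the work surface, level with it; the furniture and walls round the work are solid. World frame = base frame: x ahead of the robot, y to its left, z up, the work surface at z = 0. Lengths are in m, angles in rad, forces in N, time in s.
With the tool pointing down it reaches from about 0.225 to 0.875 m from the base axis. Payload 3.4 kg.
Tool frame: the origin (TCP) lies at the very end of the fingers, on their centre line; the grasp point (between the pads) lies 19 mm behind it; x points along the fingers, y is the direction in which the jaws open and shut, and the axes are right-handed (so a half turn about x gives the same grasp; the last joint's range is limited). The gripper opens to 85 mm and grips with 20 to 120 N. Pads are 22 mm wide; open, the fingers measure 114 mm over their backs; the gripper's body (76 mm by 85 mm) begins 54 mm behind the grasp point. The pads swing forward as they close: fully open they stand 13 mm farther back than shut.
Start: joints at [-1.327, 0.276, 1.505, -0, 1.361, -0.121], TCP at [0.205, -0.537, 0.231] pointing down, gripper open.
Joint ranges: [-2.89, 2.89], [-0.75, 2.08], [0.22, 2.7], [-1.18, 4.32], [0.11, 2.71], [-2.7, 2.7]. Speed limits (rad/s): [2.57, 2.57, 3.14, 3.14, 3.14, 3.14].

INTERFACE

Orientations are given as a unit quaternion [w, x, y, z].
In Python, from rig import manip gives the robot as it stands. The module is installed in compiled form; this text tells all that it offers.
- The arm moves only by the tool play_rows, never from a script. Its argument "plan" is a list that holds one entry, the list of rows, each a list of 5 numbers: the closure, from 0 (fully open) to 1 (shut), then the shift along the tool's x, y, z in m, then the turn about the tool's x in degrees. A call has 1 to 12 rows; each row is the pose to reach, as a shift and turn from the pose measured when the call began, along the tool's axes at that moment; what a row does not reach only later rows make up. A row lasts 1/10 s, in which the tool goes at most 50 mm and 8.59 degrees, less where a joint would pass 70% of its speed; a pose out of reach is approached as far as the arm can. A call with a gripper value outside its range is refused whole. The fingers move at their own pace and stop on an object; "grip_force" is the grip in N (left out, the last holds). Time passes only in rows, so rows that repeat a pose let the fingers close. It gives the time, the measured TCP pose, the force and the opening at its end, in the units of the state.
- manip.get_state(): the state, without advancing time (a new reading comes with each control period).
- manip.get_image(name): name is "scene" or "side" or "wrist"; returns (picture, depth): 384x512x3 uint8, red, green, blue; 384x512 float32, m along the optical axis (not along the pixel's ray), 0 where there is no reading.
- manip.camera_params(name): a dict with "intrinsics" (3x3 intrinsics, pixels), "R" (3x3) and "t" (3): a world point X has camera coordinates R X + t; the wrist camera has in their place "mount" (4x4, takes a point from camera to tool coordinates, whose origin is the TCP and whose axes are the tool frame's). Camera axes: x right, y down, z forward; pixel columns grow to the right and rows downward; lengths in m; the calibration is good to about 2 mm. The wrist camera is an equidistant fisheye: a pixel r from the principal point sees the ray r / f radians off the axis. A picture is of the moment at which its call begins: read the wrist's pose just before it. camera_params takes no time and is no camera call.
- manip.sign_off(): hands the job in, once; it reports no verdict.
The state is a dict: "clock": time; "qpos": joint angles; "qd": joint speeds; "effort": joint torques, N m; "position": TCP position; "ee_rot": TCP orientation; "contact_force": force on the tool from outside, world axes, zero at the start; "moment": the same for the moment, N m; "width": finger opening in m.
Only numpy, scipy, OpenCV 4.12 (cv2) and the standard library are available. Lean on these libraries where they do the work, as an engineer would, in place of code of your own. Each camera call takes 0.05 s, during which the arm holds its last target.

TASK

Get the samples ready for transport: lift the dark blue cover off the carrier and set it upright on the pale blue bench pad, stand every amber bottle in a bay of the carrier, then put the cover back fully seated and swing the steel frame down flat on it over the post. Push the linch pin through the hole in the post up to its shoulder and flip its sprung ring over the pin's end; leave the glass beaker where it stands.

Things in the scene. Friction and masses are not known exactly. Their poses are not given: they have to be found in the camera images.
- carrier: Bottle carrier, fast on the worktop: white body 151 x 151 x 85 mm high, walls 4 mm, floor 5 mm; partitions 50 mm high make four bays 70 x 70 mm. Origin: centre of underside; x points from front (locking post) to rear (frame hinge), y to its left, z up. Flared aluminium guides at the corners stand 25 mm above the rim and centre the cover with 2 mm play a side.
- bay_1 (a point): Centre of the floor of bay 1 of the carrier (5 mm above the worktop); axes as the carrier's.
- bay_2 (a point): Centre of the floor of bay 2 of the carrier (5 mm above the worktop); axes as the carrier's.
- bay_3 (a point): Centre of the floor of bay 3 of the carrier (5 mm above the worktop); axes as the carrier's.
- bay_4 (a point): Centre of the floor of bay 4 of the carrier (5 mm above the worktop); axes as the carrier's.
- bottle_1_mid (a point): Amber sample bottle with black screw cap, 115 mm high, body 57 mm in diameter up to 81 mm, cap and neck 26 mm in diameter from 81 mm to the top, 0.18 kg. The point is at its centre, 57.5 mm above its foot; z points up along the bottle. Two to four bottles are present; absent ones read None.
- bottle_2_mid (a point): Amber sample bottle with black screw cap, 115 mm high, body 57 mm in diameter up to 81 mm, cap and neck 26 mm in diameter from 81 mm to the top, 0.18 kg. The point is at its centre, 57.5 mm above its foot; z points up along the bottle. Two to four bottles are present; absent ones read None.
- bottle_3_mid (a point): Amber sample bottle with black screw cap, 115 mm high, body 57 mm in diameter up to 81 mm, cap and neck 26 mm in diameter from 81 mm to the top, 0.18 kg. The point is at its centre, 57.5 mm above its foot; z points up along the bottle. Two to four bottles are present; absent ones read None.
- bottle_4_mid (a point): Amber sample bottle with black screw cap, 115 mm high, body 57 mm in diameter up to 81 mm, cap and neck 26 mm in diameter from 81 mm to the top, 0.18 kg. The point is at its centre, 57.5 mm above its foot; z points up along the bottle. Two to four bottles are present; absent ones read None.
- cover_handle (a point): Loose cover, starts on the carrier: dark blue hood 151 x 151 mm, 45 mm high, open below, black bridge handle on top, 0.26 kg. The point is the centre of the handle bar (16 mm in x, 80 mm in y, 18 mm high), 68 mm above the cover's lower edge and 23 mm above its flat top. Square: any quarter turn fits.
- cover_seat (a point): Point fixed to the carrier where the middle of the cover's handle is when the cover sits on the rim (153 mm above the worktop); axes as the carrier's.
- pad_mid (a point): Centre of the top of a pale blue bench pad, 190 x 190 mm, 2 mm thick, fixed flat on the worktop; free for setting the cover down.
- frame (a joint): Steel hold-down frame hinged at the carrier's rear: 0 = lying flat on the seated cover with its slot round the locking post, grows as it is raised (rad), up to 1.65 (upright, its front edge then 333 mm above the worktop). Stiff hinge: it stays where it is left; 1 to 3 N at the front end moves it. It starts raised.
- frame_push (a point): Point on the upper face of the frame's slotted front plate, beside the slot for the post, where it can be pushed: 5 mm thick, flat for 13 mm to either side. With the frame down it lies 200 mm ahead of and 35.5 mm above the hinge line and 27 mm to the right of the post's middle; axes turn with the frame (as the carrier's when down). The plate ends 33 mm further forward.
- frame_hinge (a point): Middle of the frame's hinge line, 100 mm behind the carrier's centre, 100 mm above the worktop; the hinge runs along the carrier's y.
- post_hole (a point): Centre of the hole in the steel locking post at the carrier's front: 13.5 mm wide, 20 mm long, level, along the carrier's y, 149.5 mm above the worktop. The post is 24 mm in x, 20 mm in y and ends 16.5 mm above the hole's centre; the lowered frame's upper face is 14 mm below it.
- pin_grip (a point): Linch pin, yellow steel, 0.17 kg, lying on the worktop. The point is the middle of its flat-sided head (18 mm wide in y, 22 mm high, from 29 mm behind the point to a shoulder 15 mm ahead, 21 mm wide there), 11 mm above its underside; x points along the shaft, z up. The shaft, 11 mm thick, starts at the shoulder on the head's middle line; tip 63 mm ahead of the point, last 14 mm tapered to 5 mm.
- pin_mid (a point): Point on the shaft's centre line 25 mm ahead of pin_grip (10 mm ahead of the shoulder): it meets the centre of the post's hole when the pin is pushed home from either side.
- pin_ring (a joint): Sprung wire ring of the pin, 90 mm across, 6 mm wire, hinged level across the head 20 mm behind pin_grip: 0 = laid back behind the head, 40 degrees above level (start); grows (rad) as it rises and swings forward; 2.44 = flipped over, lying along the shaft, far side 3 mm beyond the tip. An over-centre spring, about 1 N at the far side, snaps it to the nearer end from dead centre at about 1.2.
- ring_far (a point): Centre of the wire at the far side of the ring, 89 mm from the ring's hinge.
- beaker: Small empty glass beaker, 50 mm wide, 69 mm high, standing aside; not part of the job. Origin: centre of its underside.
Things that resemble listed ones, but are neither listed nor needed, are in the scene too. Leave any purple look-alike of the part that bears bottle_2_mid alone.

How it is judged:
On the way, in this order (a step that is already met when the one before it is completed fails the run):
1. the cover stands upright on the bench pad (horizontal distance between cover_handle and pad_mid below 0.06 m and height (world z) of cover_handle below 0.08 m and angle between cover_handle's own z axis and vertical below 0.1 rad), for 0.2 s.
2. every bottle stands in a bay of the carrier (x of bottle_1_mid in the frame of carrier between -0.072 and 0.072 m and y of bottle_1_mid in the frame of carrier between -0.072 and 0.072 m and z of bottle_1_mid in the frame of carrier between 0.05 and 0.075 m and angle between each of bottle_1_mid, bottle_2_mid, bottle_3_mid, bottle_4_mid's own z axis and vertical below 0.2 rad and x of bottle_2_mid in the frame of carrier between -0.072 and 0.072 m and y of bottle_2_mid in the frame of carrier between -0.072 and 0.072 m and z of bottle_2_mid in the frame of carrier between 0.05 and 0.075 m and x of bottle_3_mid in the frame of carrier between -0.072 and 0.072 m and y of bottle_3_mid in the frame of carrier between -0.072 and 0.072 m and z of bottle_3_mid in the frame of carrier between 0.05 and 0.075 m and x of bottle_4_mid in the frame of carrier between -0.072 and 0.072 m and y of bottle_4_mid in the frame of carrier between -0.072 and 0.072 m and z of bottle_4_mid in the frame of carrier between 0.05 and 0.075 m), for 0.2 s.
3. the cover sits on the carrier's rim (distance between cover_handle and cover_seat below 0.008 m and angle between cover_handle's own z axis and vertical below 0.06 rad), for 0.2 s.
4. the frame lies flat on the cover (value of joint frame below 0.04 rad), for 0.2 s.
5. the pin is through the post up to its shoulder (distance between pin_mid and post_hole below 0.006 m and angle between the x axis of pin_grip and the y axis of carrier, either way round below 0.25 rad), for 0.2 s.
6. the ring is flipped over the pin's end (value of joint pin_ring above 2.32 rad), for 0.2 s.
At the end, for the whole second after the job is handed in: Every bottle is upright (0.2 rad) in the carrier; cover handle within 8 mm of its seat, level within 0.06 rad; frame below 0.04 rad; pin mid-point within 6 mm of the hole centre, shaft within 0.25 rad of the hole line; ring above 2.32 rad (all of step 2 and all of step 3 and all of step 5 and value of joint frame below 0.04 rad and value of joint pin_ring above 2.32 rad); the robot touches nothing.
It fails at once if the beaker is shifted by more than 3 cm (distance of beaker from where it was at the start of the episode above 0.03 m).
Of bottle_1, bottle_2, bottle_3, bottle_4 only 2 to 4 are there at a start; the rules pass over those that are not, and their reading is None.
At some moment in a run one of pin, cover may be knocked a few centimetres aside while the robot is not near it.
It also fails if it takes over 200 s, if anything falls off the work surface, if the arm or the gripper's body presses on something with over 40 N, if the wrist force passes 120 N, or if a joint passes its speed limit or range.

## Working session

There is one attempt and no reset: what is moved stays moved. The work goes in short steps, Python scripts to look and compute and a tool call to move; the robot and the scene stay as the last step left them, time stands still between calls to the robot, and variables do not carry over. Pictures are saved under pics/ and viewed, and the job is handed in when it is done.

Besides the shell and the picture viewer there is one more tool, called after "Call:" in YAML: its name, and indented under it one key for each argument. play_rows: Moves the arm, as the interface text tells. Its arguments: {"type":"object","properties":{"plan":{"type":"array","items":{"type":"array","items":{"type":"array","items":{"type":"number"}}}},"grip_force":{"type":"number"}},"required":["plan"]}

```bash
mkdir -p pics; ls
cat > h.py <<'E'
import numpy as np, cv2
from rig import manip
from scipy.spatial.transform import Rotation as Ro
def snap(n,tag):
    s=manip.get_state(); im,d=manip.get_image(n)
    cv2.imwrite(f'pics/{tag}.png',im[:,:,::-1]); np.savez(f'pics/{tag}.npz',im=im,d=d,pos=s['position'],q=s['ee_rot'],name=n)
    return im,d
def toolR(q): return Ro.from_quat([q[1],q[2],q[3],q[0]]).as_matrix()
def cloud(tag):
    z=np.load(f'pics/{tag}.npz'); n=str(z['name']); d=z['d']; p=manip.camera_params(n); K=np.array(p['intrinsics'])
    v,u=np.mgrid[0:d.shape[0],0:d.shape[1]].astype(float)
    x=(u-K[0,2])/K[0,0]; y=(v-K[1,2])/K[1,1]
    if n=='wrist':
        th=np.hypot(x,y); s=np.where(th>1e-9,np.tan(th)/np.maximum(th,1e-9),1)
        x=x*s;y=y*s
    P=np.stack([x*d,y*d,d],-1)
    if n=='wrist':
        M=np.array(p['mount']); P=P@M[:3,:3].T+M[:3,3]; R=toolR(z['q']); P=P@R.T+z['pos']
    else:
        P=(P-np.array(p['t']))@np.array(p['R'])
    P[d<=0]=np.nan
    return z['im'],d,P
def crop(tag,u0,v0,u1,v1,k,out):
    im=cv2.imread(f'pics/{tag}.png')[v0:v1,u0:u1]; cv2.imwrite(f'pics/{out}.png',cv2.resize(im,None,fx=k,fy=k,interpolation=cv2.INTER_CUBIC))
def local(v):
    """world displacement -> tool axes"""
    s=manip.get_state(); return toolR(s['ee_rot']).T@np.array(v)
def goto(p,yawdir=None):
    s=manip.get_state(); R=toolR(s['ee_rot']); d=np.array(p)-s['position']
    print('pos',np.round(s['position'],4),'R',np.round(R,3).tolist(),'shift(tool)',np.round(R.T@d,4),'F',np.round(s['contact_force'],1),'w',round(s['width'],4),'t',s['clock'])
    if yawdir is not None:
        # turn about tool x so tool y aligns with +-yawdir
        w=R.T@np.array([np.cos(yawdir),np.sin(yawdir),0]); a=np.degrees(np.arctan2(w[2],w[1])); a=(a+90)%180-90
        print('turn',round(a,2),'q6',s['qpos'][5])
E
python3 - <<'E'
from h import *
s=manip.get_state()
for k,v in s.items(): print(k,np.round(v,4))
for n in('scene','side','wrist'):
    snap(n,n+'0'); p=manip.camera_params(n)
    print(n,{k:np.round(v,3).tolist() for k,v in p.items()})
E
```

```text
pics
clock 0.0
qpos [-1.327   0.2765  1.5061  0.      1.3607 -0.121 ]
qd [-0.0006  0.0015 -0.0004  0.0004 -0.0024 -0.0006]
effort [-2.00000e-03 -4.16785e+01 -2.45806e+01 -3.00000e-04  1.11000e-02
  0.00000e+00]
position [ 0.205  -0.5366  0.2305]
ee_rot [-0.1276 -0.6953 -0.1289  0.6954]
contact_force [-0.3931  0.0505 -0.3313]
moment [-0.0034 -0.0103  0.0409]
width 0.0853
scene {'intrinsics': [[415.473, 0.0, 256.454], [0.0, 415.473, 189.973], [0.0, 0.0, 1.0]], 'R': [[0.968, 0.251, 0.004], [0.154, -0.579, -0.8], [-0.199, 0.775, -0.599]], 't': [-0.524, 0.014, 1.326]}
side {'intrinsics': [[400.544, 0.0, 250.121], [0.0, 400.544, 191.773], [0.0, 0.0, 1.0]], 'R': [[-0.822, -0.57, 0.012], [-0.512, 0.729, -0.455], [0.251, -0.38, -0.89]], 't': [0.421, 0.344, 1.088]}
wrist {'intrinsics': [[297.319, 0.0, 257.746], [0.0, 297.319, 192.92], [0.0, 0.0, 1.0]], 'mount': [[0.0, -0.288, 0.958, -0.143], [1.0, -0.0, -0.0, 0.0], [0.0, 0.958, 0.288, -0.073], [0.0, 0.0, 0.0, 1.0]]}
```

View pics/scene0.png

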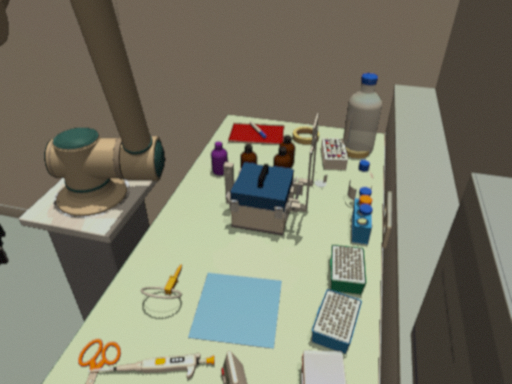

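View pics/side0.png

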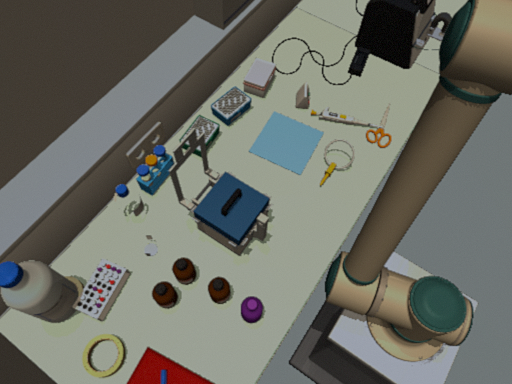

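View pics/wrist0.png

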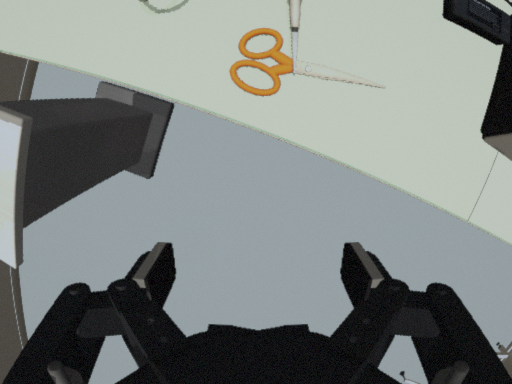

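Run:
```python
from h import *
crop('scene0',190,120,390,250,4,'c1'); crop('side0',90,150,290,330,4,'c2'); crop('side0',250,100,400,210,5,'c3')
```

```text
(no output)
```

View pics/c1.png

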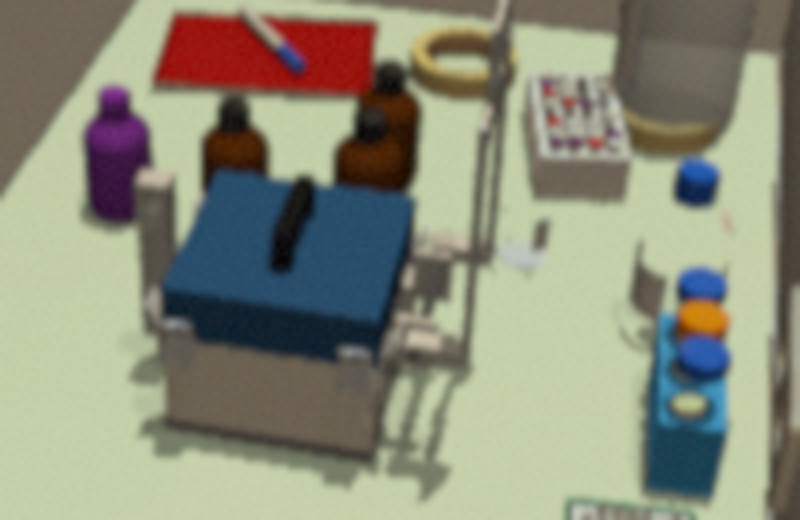

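View pics/c2.png

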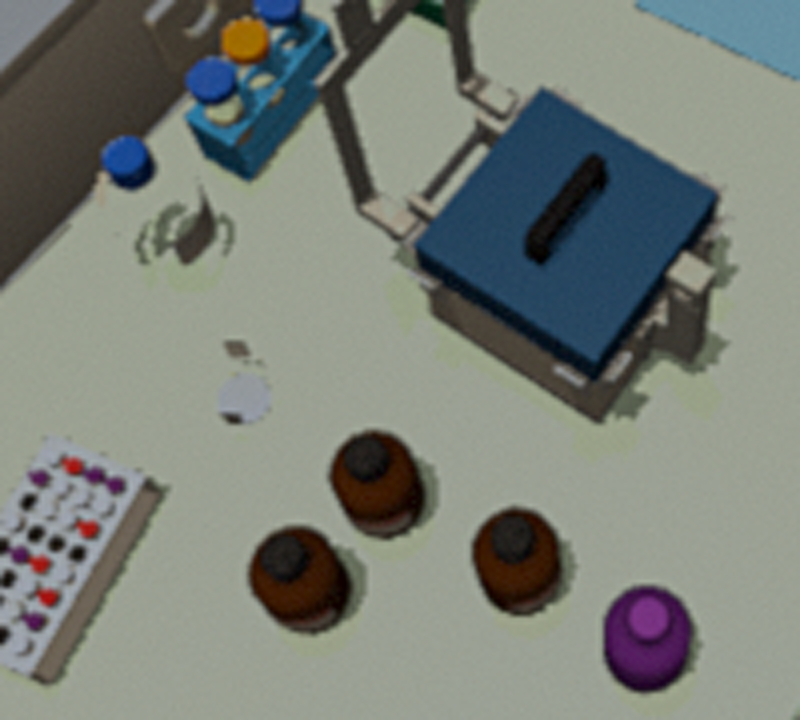

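View pics/c3.png

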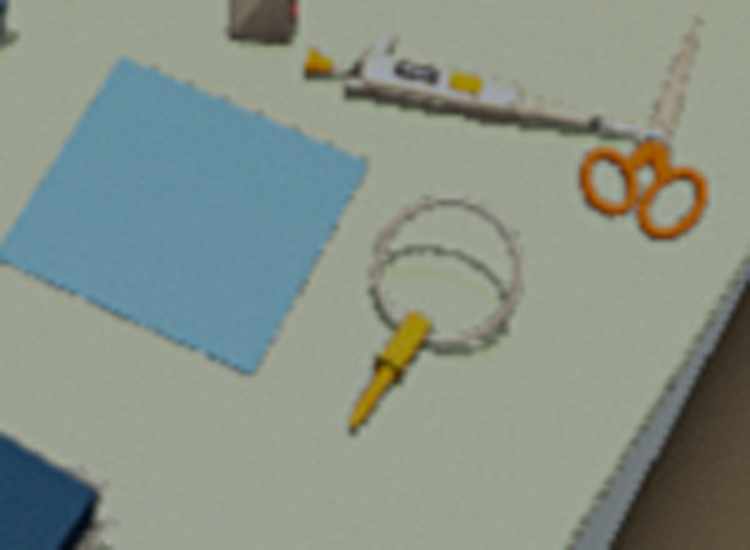

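Run:
```python
from h import *
im,d,P=cloud('side0')
np.set_printoptions(precision=4,suppress=True)
def m(u,v,r=1): return np.nanmedian(P[v-r:v+r+1,u-r:u+r+1].reshape(-1,3),0)
for n,(u,v) in dict(cap1=(181,264),cap2=(161,289),cap3=(218,284),purple=(252,305),post=(262,217),handleA=(239,190),handleB=(225,211),beaker=(140,208),thing=(151,249),coverc=(231,205),bk2=(128,207),padc=(286,143),pinhead=(331,167),pintip=(321,185)).items(): print(n,m(u,v))
# masks
hsv=cv2.cvtColor(im,cv2.COLOR_RGB2HSV)
z=P[...,2]
def rect(mask,n):
    mask=mask.astype(np.uint8); nn,l,st,c=cv2.connectedComponentsWithStats(mask); i=1+np.argmax(st[1:,4])
    pts=P[l==i]; print(n,len(pts),'mean',pts.mean(0),cv2.minAreaRect(pts[:,:2].astype(np.float32)*1000))
blue=(hsv[...,0]>98)&(hsv[...,0]<115)&(hsv[...,1]>100)
rect(blue&(abs(z-.13)<.008),'covertop')
rect((hsv[...,0]>90)&(hsv[...,0]<112)&(hsv[...,1]>50)&(z<.02),'pad')
rect((z>.146)&(z<.165)&(hsv[...,2]<60),'handle')
for zz in (.10,):
  k=(z>.105)&(z<.125)&(hsv[...,2]<75); n,l,st,c=cv2.connectedComponentsWithStats(k.astype(np.uint8))
  for i in range(1,n):
    if st[i,4]>15: pts=P[l==i]; print('cap?',c[i],st[i,4],pts.mean(0),pts.min(0),pts.max(0))
Y=(hsv[...,0]>20)&(hsv[...,0]<32)&(hsv[...,1]>150)
n,l,st,c=cv2.connectedComponentsWithStats(Y.astype(np.uint8))
for i in range(1,n):
    if st[i,4]>15: pts=P[l==i]; print('yellow',c[i],st[i,4],pts.mean(0),pts.min(0),pts.max(0))
```

```text
cap1 [0.5595 0.2474 0.1148]
cap2 [0.56   0.3258 0.1146]
cap3 [0.4501 0.2344 0.1161]
purple [0.3502 0.2284 0.1146]
post [0.4511 0.0383 0.1668]
handleA [0.5471 0.0059 0.1608]
handleB [0.5426 0.0757 0.1586]
beaker [0.7863 0.1744 0.0463]
thing [ 0.6953  0.2446 -0.0004]
coverc [0.5415 0.0507 0.1531]
bk2 [ 0.8416  0.1829 -0.0009]
padc [ 0.571  -0.2958  0.0002]
pinhead [ 0.3979 -0.2858  0.0212]
pintip [ 0.3946 -0.2223 -0.0005]
covertop 2512 mean [0.5451 0.0451 0.1297] ((548.3345336914062, 41.012245178222656), (151.56211853027344, 149.36880493164062), 1.0926817655563354)
pad 2629 mean [ 0.5716 -0.298   0.0019] ((573.2587280273438, -301.16455078125), (189.17921447753906, 192.67996215820312), 6.759225845336914)
handle 263 mean [ 0.4987 -0.8193  0.1557] ((502.3394775390625, -820.3720703125), (189.0548858642578, 13.079887390136719), 1.3010433912277222)
cap? [203.2531  78.3077] 715 [ 0.8978 -0.298   0.1149] [ 0.8856 -0.7616  0.1051] [0.9032 0.0848 0.125 ]
cap? [425.25    26.5333] 60 [ 0.3966 -0.9312  0.1198] [ 0.3912 -1.0169  0.1054] [ 0.4024 -0.8602  0.1249]
cap? [388.6225  35.1755] 302 [ 0.4866
[... 472 characters left out ...]
.9655 299.9713] 174 [0.7514 0.4926 0.1148] [0.7394 0.4439 0.105 ] [0.7855 0.5497 0.125 ]
cap? [217.9596 283.7273] 99 [0.4508 0.2338 0.1138] [0.4382 0.2195 0.1052] [0.4655 0.2467 0.1209]
cap? [160.5825 288.4951] 103 [0.5614 0.3256 0.1138] [0.5489 0.3116 0.1051] [0.5749 0.3393 0.12  ]
cap? [414.3793 333.9138] 58 [-0.0078  0.0614  0.1142] [-0.0434  0.0475  0.1055] [0.0185 0.0648 0.1249]
cap? [ 13.717  370.7547] 106 [0.7128 0.6601 0.1147] [0.667  0.6586 0.1052] [0.7643 0.6611 0.125 ]
yellow [342.5882 116.1176] 17 [ 0.4649 -0.484   0.0252] [ 0.4558 -0.4895  0.0203] [ 0.4737 -0.4751  0.0286]
yellow [328.3222 171.7   ] 90 [ 0.397  -0.2688  0.0195] [ 0.3888 -0.3048  0.0106] [ 0.4056 -0.2176  0.0276]
```

Run:
```python
from h import *
np.set_printoptions(precision=4,suppress=True)
for cam in('side0','scene0'):
    im,d,P=cloud(cam); hsv=cv2.cvtColor(im,cv2.COLOR_RGB2HSV); x,y,z=P[...,0],P[...,1],P[...,2]
    near=(abs(x-.545)<.16)&(abs(y-.045)<.13)
    def rep(k,n):
        p=P[k]; 
        if len(p)<3: print(cam,n,len(p)); return
        c=p.mean(0); u,s,v=np.linalg.svd(p[:,:2]-c[:2],full_matrices=False); print(cam,n,len(p),c,p.min(0),p.max(0),'dir',np.degrees(np.arctan2(v[0,1],v[0,0])),cv2.minAreaRect((p[:,:2]*1000).astype(np.float32)))
    rep(near&(z>.155)&(z<.168)&(abs(x-.545)<.04),'handletop')
    rep(near&(z>.158)&(z<.172)&(x<.47),'posttop')
    rep(near&(abs(z-.13)<.006)&(abs(x-.548)<.09),'covertop')
    fr=(x>.6)&(x<.8)&(abs(y-.045)<.15)&(z>.17)&(z<.4)
    p=P[fr]; print('frame',len(p)); 
    for a in np.arange(.17,.36,.03):
        q=p[(p[:,2]>a)&(p[:,2]<a+.03)]
        if len(q): print(round(a,2),len(q),q.mean(0),q.min(0),q.max(0))
    be=(x>.72)&(x<.88)&(y>.1)&(y<.24)&(z>.01)&(z<.1); p=P[be]; print('bk',len(p),p.min(0),p.max(0),np.median(p,0))
```

```text
side0 handletop 164 [0.5475 0.041  0.1608] [0.5397 0.001  0.1562] [0.5571 0.0793 0.1659] dir 90.98193964717822 ((548.0206298828125, 40.134952545166016), (16.32278823852539, 78.38284301757812), 1.7211146354675293)
side0 posttop 80 [0.4479 0.0388 0.1653] [0.4363 0.0272 0.1581] [0.4609 0.0492 0.1702] dir -177.79033648498992 ((448.5279541015625, 38.422183990478516), (24.614147186279297, 21.613727569580078), 3.649785041809082)
side0 covertop 2575 [0.5459 0.043  0.1298] [ 0.4589 -0.0376  0.1242] [0.6255 0.1165 0.136 ] dir 179.43880329607387 ((541.7511596679688, 39.163612365722656), (165.37197875976562, 152.81434631347656), 1.0926812887191772)
frame 793
0.17 67 [0.6788 0.0431 0.1854] [ 0.6756 -0.0263  0.1708] [0.6827 0.1087 0.1997]
0.2 72 [0.6783 0.0442 0.2158] [ 0.6752 -0.0272  0.2002] [0.683  0.1093 0.2293]
0.23 105 [0.678  0.0433 0.2484] [ 0.6753 -0.0263  0.2301] [0.6823 0.1088 0.2599]
0.26 280 [0.6779 0.0446 0.2742] [ 0.6748 -0.0271  0.2602] [0.6833 0.1095 0.2899]
0.29 128 [0.6772 0.0451 0.3047] [0.6745 0.0019 0.2901] [0.6819 0.0815 0.3196]
0.32 141 [0.6777 0.0418 0.3294] [0.6749 0.0012
[... 619 characters left out ...]
8  0.1356] dir 13.072676884566636 ((541.2893676757812, 39.51958084106445), (166.59593200683594, 156.3328857421875), 0.8055985569953918)
frame 319
0.17 49 [0.6814 0.0292 0.1845] [ 0.6775 -0.0298  0.1706] [0.6842 0.1055 0.1999]
0.2 47 [0.6813 0.0321 0.2153] [ 0.6778 -0.0285  0.201 ] [0.684  0.1083 0.2286]
0.23 41 [0.6816 0.0143 0.2458] [ 0.6788 -0.0291  0.2302] [0.6837 0.1071 0.2599]
0.26 80 [0.6813 0.0163 0.2759] [ 0.678  -0.0276  0.2606] [0.6834 0.1069 0.2898]
0.29 47 [0.6808 0.0235 0.305 ] [ 0.6776 -0.0014  0.2904] [0.6825 0.0755 0.3198]
0.32 55 [0.6798 0.0328 0.3316] [ 0.676  -0.0003  0.3206] [0.6822 0.0766 0.3375]
bk 130 [0.785  0.1012 0.0104] [0.8532 0.1986 0.0734] [0.7996 0.1544 0.051 ]
```

```bash
python3 -c "
from h import *
goto([0.5485,0.040,0.30],np.radians(1))
print(manip.get_state()['qpos'])"
```

```text
pos [ 0.205  -0.5368  0.2306] R [[-0.0, 0.357, -0.934], [0.001, -0.934, -0.357], [-1.0, -0.001, -0.0]] shift(tool) [-0.0687 -0.4164 -0.5267] F [0.6 0.7 0.3] w 0.0855 t 0.15
turn -70.1 q6 -0.12098996518542635
[-1.32701478e+00  2.76487828e-01  1.50578422e+00 -5.23213029e-05
  1.36069705e+00 -1.20989965e-01]
```

Call:
play_rows:
  plan:
    - [[0,-0.08,0,0,0],[0,-0.08,-0.1,-0.15,-20],[0,-0.08,-0.4164,-0.5267,-70],[0,-0.08,-0.4164,-0.5267,-70],[0,-0.08,-0.4164,-0.5267,-70],[0,-0.08,-0.4164,-0.5267,-70],[0,-0.08,-0.4164,-0.5267,-70],[0,-0.08,-0.4164,-0.5267,-70],[0,-0.08,-0.4164,-0.5267,-70],[0,-0.08,-0.4164,-0.5267,-70],[0,-0.08,-0.4164,-0.5267,-70],[0,-0.08,-0.4164,-0.5267,-70]]

```text
clock: 1.35
position: [0.487, -0.0637, 0.307]
ee_rot: [0.504, 0.496, 0.504, -0.496]
contact_force: [1.2, -0.0, 0.1]
width: 0.0857
```

```bash
python3 -c "
from h import *
goto([0.5485,0.040,0.30],np.radians(1))"
```

```text
pos [ 0.487  -0.0637  0.307 ] R [[-0.0, 1.0, 0.016], [0.001, 0.016, -1.0], [-1.0, -0.0, -0.001]] shift(tool) [ 0.0071  0.0631 -0.1027] F [ 1.2 -0.   0.1] w 0.0857 t 1.35
turn -0.09 q6 -0.2886631624991224
```

Call:
play_rows:
  plan:
    - [[0,0,0.063,-0.1027,0],[0,0,0.063,-0.1027,0],[0,0,0.063,-0.1027,0],[0,0,0.063,-0.1027,0],[0,0,0.063,-0.1027,0]]

```text
clock: 1.85
position: [0.5479, 0.0399, 0.3065]
ee_rot: [0.504, 0.495, 0.505, -0.496]
contact_force: [-0.6, 0.3, -0.1]
width: 0.0855
```

Run:
```python
from h import *
snap('wrist','w1'); goto([0.5485,0.040,0.136],np.radians(1))
np.set_printoptions(precision=4,suppress=True)
im,d,P=cloud('w1'); x,y,z=P[...,0],P[...,1],P[...,2]
near=(abs(x-.545)<.16)&(abs(y-.045)<.13)
def rep(k,n):
    p=P[k]
    if len(p)<3: print(n,len(p)); return
    print(n,len(p),p.mean(0),p.min(0),p.max(0),cv2.minAreaRect((p[:,:2]*1000).astype(np.float32)))
rep(near&(z>.155)&(z<.168)&(abs(x-.545)<.04),'handletop')
rep(near&(z>.158)&(z<.172)&(x<.47),'posttop')
rep(near&(abs(z-.13)<.006)&(abs(x-.548)<.09),'covertop')
```

```text
pos [0.5477 0.0393 0.3068] R [[-0.002, 1.0, 0.016], [0.0, 0.016, -1.0], [-1.0, -0.001, -0.0]] shift(tool) [ 0.1708  0.001  -0.0006] F [-0.2 -0.1 -0.4] w 0.0854 t 1.9
turn -0.1 q6 -0.07099084956293694
handletop 1147 [0.5486 0.0416 0.1614] [0.5409 0.0009 0.1562] [0.5564 0.0788 0.1643] ((548.8705444335938, 39.87076187133789), (15.163960456848145, 77.790283203125), 0.6974974274635315)
posttop 506 [0.4497 0.0389 0.1657] [0.4362 0.0279 0.1583] [0.4615 0.0484 0.1679] ((448.838134765625, 38.1245002746582), (25.238548278808594, 20.491689682006836), 0.04439008608460426)
covertop 16221 [0.5482 0.0438 0.1303] [ 0.4587 -0.0372  0.1245] [0.6254 0.1152 0.1359] ((541.8630981445312, 39.186580657958984), (165.9431610107422, 150.6905059814453), 0.9625217914581299)
```

View pics/w1.png

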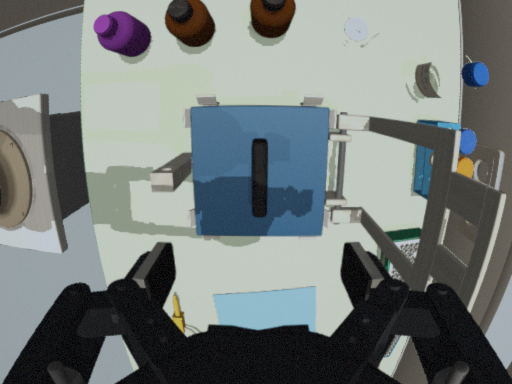

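Call:
play_rows:
  plan:
    - [[0,0.05,0.001,0,0],[0,0.1,0.001,0,0],[0,0.14,0.001,0,0],[0,0.169,0.001,0,0],[0,0.169,0.001,0,0],[0,0.169,0.001,0,0],[1,0.169,0.001,0,0],[1,0.169,0.001,0,0],[1,0.169,0.001,0,0],[1,0.169,0.001,0,0],[1,0.169,0.001,0,0],[1,0.169,0.001,0,0]]
  grip_force: 50

```text
clock: 3.1
position: [0.549, 0.0394, 0.1385]
ee_rot: [0.504, 0.496, 0.504, -0.496]
contact_force: [0.2, -0.9, 4.5]
width: 0.015
```

Call:
play_rows:
  plan:
    - [[1,-0.015,0,0,0],[1,-0.03,0,0,0],[1,-0.05,0,0,0],[1,-0.08,0,0,0],[1,-0.12,0,0,0],[1,-0.12,0,0,0],[1,-0.12,0,0,0]]

```text
clock: 3.8
position: [0.5489, 0.0395, 0.2585]
ee_rot: [0.504, 0.496, 0.504, -0.496]
contact_force: [0.1, -0.1, -3.0]
width: 0.0153
```

Run:
```python
from h import *
snap('side','s2');goto([0.572,-0.300,0.20],np.radians(1)); crop('side0',250,100,330,180,6,'c4')
im,d,P=cloud('s2')
hsv=cv2.cvtColor(im,cv2.COLOR_RGB2HSV);z=P[...,2]
for c in ('side0','scene0'):
    im,d,P=cloud(c);hsv=cv2.cvtColor(im,cv2.COLOR_RGB2HSV);z=P[...,2]
    k=((hsv[...,0]>90)&(hsv[...,0]<112)&(hsv[...,1]>50)&(z<.008)&(P[...,0]<.75)).astype(np.uint8)
    n,l,st,ce=cv2.connectedComponentsWithStats(k);i=1+np.argmax(st[1:,4]);p=P[l==i];print(c,len(p),p.mean(0),cv2.minAreaRect((p[:,:2]*1000).astype(np.float32)))
```

```text
pos [0.5481 0.0395 0.2572] R [[-0.003, 1.0, 0.016], [0.0, 0.016, -1.0], [-1.0, -0.003, -0.0]] shift(tool) [0.0571 0.0187 0.3398] F [-0.6  0.1 -2.4] w 0.0152 t 3.85
turn -0.08 q6 -0.07084554663174523
side0 2620 [ 0.57153742 -0.29790867  0.00191984] ((573.2587280273438, -301.1645812988281), (189.17921447753906, 192.6799774169922), 6.759225845336914)
scene0 5283 [ 0.57539402 -0.3098541   0.00341701] ((573.357177734375, -301.9443359375), (187.7364959716797, 190.59503173828125), 6.768726348876953)
```

View pics/s2.png

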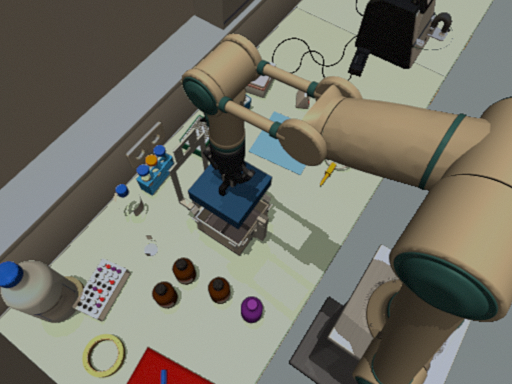

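Call:
play_rows:
  plan:
    - [[1,0,0.002,0.03,0],[1,0,0.004,0.07,0],[1,0,0.007,0.12,0],[1,0,0.01,0.17,0],[1,0.03,0.014,0.22,0],[1,0.06,0.017,0.27,0],[1,0.09,0.019,0.31,0],[1,0.12,0.0195,0.341,0],[1,0.15,0.0195,0.341,0],[1,0.18,0.0195,0.341,0],[1,0.185,0.0195,0.341,0],[1,0.185,0.0195,0.341,0]]

```text
clock: 5.05
position: [0.571, -0.2999, 0.0696]
ee_rot: [0.501, 0.495, 0.507, -0.497]
contact_force: [0.7, 0.4, -2.0]
width: 0.015
```

Call:
play_rows:
  plan:
    - [[1,0.007,0.001,0.001,0],[1,0.0125,0.001,0.001,0],[1,0.0135,0.001,0.001,0],[1,0.0138,0.001,0.001,0]]

```text
clock: 5.45
position: [0.5722, -0.3008, 0.0564]
ee_rot: [0.502, 0.495, 0.506, -0.497]
contact_force: [-0.4, 0.1, -2.9]
width: 0.0155
```

Call:
play_rows:
  plan:
    - [[1,0.0015,0,0,0],[1,0.0015,0,0,0],[0.5,0.0015,0,0,0],[0.5,0.0015,0,0,0],[0.5,0.0015,0,0,0],[0.5,-0.03,0,0,0],[0.5,-0.08,0,0,0],[0.5,-0.13,0,0,0],[0.5,-0.18,0,0,0],[0.5,-0.2,0,0,0],[0.5,-0.2,0,0,0]]

```text
clock: 6.55
position: [0.5752, -0.3025, 0.2613]
ee_rot: [0.505, 0.496, 0.503, -0.496]
contact_force: [0.4, -0.5, -0.5]
width: 0.0428
```

Run:
```python
from h import *
np.set_printoptions(precision=4,suppress=True)
snap('wrist','w3');snap('side','s3')
im,d,P=cloud('w3'); x,y,z=P[...,0],P[...,1],P[...,2]
k=(abs(x-.572)<.05)&(abs(y+.3)<.06)&(z>.06)&(z<.09);p=P[k];print('handle',p.mean(0),cv2.minAreaRect((p[:,:2]*1000).astype(np.float32)))
goto([0.45,0.234,0.25],np.radians(1))
im,d,P=cloud('s3'); x,y,z=P[...,0],P[...,1],P[...,2]
for c in [(.560,.2465),(.4508,.234),(.5612,.3256)]:
    k=(np.hypot(x-c[0],y-c[1])<.03)&(z>.110)&(z<.122);p=P[k];print('cap',len(p),p.mean(0),cv2.minEnclosingCircle((p[:,:2]*1000).astype(np.float32)))
im,d,P=cloud('w1'); x,y,z=P[...,0],P[...,1],P[...,2]
for c in [(.560,.2465),(.4508,.234),(.5612,.3256)]:
    k=(np.hypot(x-c[0],y-c[1])<.03)&(z>.110)&(z<.122);p=P[k];print('capw',len(p), p.mean(0) if len(p) else '')
```

```text
handle [ 0.5714 -0.2983  0.078 ] ((571.6568603515625, -300.3191223144531), (15.884453773498535, 78.64987182617188), 0.7335262894630432)
pos [ 0.5732 -0.3012  0.256 ] R [[-0.007, 1.0, 0.016], [0.003, 0.016, -1.0], [-1.0, -0.007, -0.003]] shift(tool) [ 0.0085 -0.1143 -0.5371] F [-1.3 -0.7  0.5] w 0.0428 t 6.65
turn -0.06 q6 -0.6069365628350105
cap 82 [0.5608 0.246  0.1143] ((561.923828125, 245.90093994140625), 13.664755821228027)
cap 90 [0.4516 0.2335 0.1145] ((452.16876220703125, 232.54161071777344), 13.969901084899902)
cap 93 [0.562  0.3257 0.1145] ((561.3677978515625, 326.21551513671875), 14.452493667602539)
capw 119 [0.5623 0.2355 0.1141]
capw 358 [0.4529 0.2308 0.1147]
capw 0
```

View pics/s3.png

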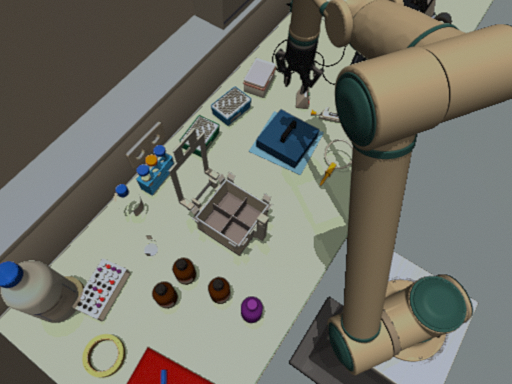

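View pics/w3.png

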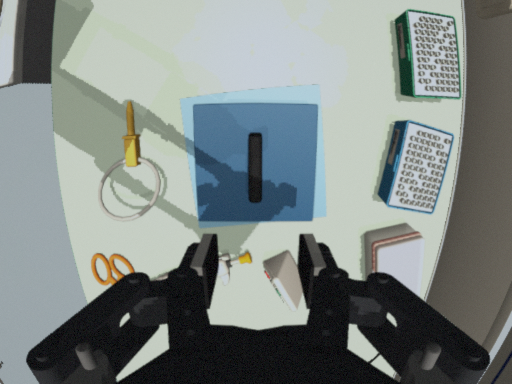

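Run:
```python
from h import *
snap('scene','sc3')
for c,pos in(('s2',(.548,.0395,.2572)),('s3',(.573,-.301,.256)),('sc3',(.573,-.301,.256))):
    im,d,P=cloud(c);Q=P-np.array(pos)
    for a in np.arange(.03,.4,.04):
        k=(Q[...,2]>a)&(Q[...,2]<a+.04)&(np.hypot(Q[...,0],Q[...,1])<.16)&(P[...,0]<.85)&((P[...,2]>.345))
        p=Q[k]
        if len(p)>5: print(c,round(a,2),len(p),np.round(np.percentile(p,[2,98],axis=0)[:,:2].ravel(),3))
```

```text
s2 0.07 233 [-0.063 -0.011  0.061  0.019]
s2 0.11 203 [-0.04  -0.013  0.018  0.038]
s2 0.15 384 [-0.037 -0.014  0.021  0.038]
s2 0.19 443 [-0.036 -0.016  0.021  0.037]
s2 0.23 477 [-0.034 -0.009  0.027  0.036]
s2 0.27 356 [-0.034 -0.01   0.02   0.035]
s2 0.31 217 [-0.038 -0.04   0.008  0.065]
s2 0.35 2500 [-0.136 -0.047  0.033  0.067]
s2 0.39 3022 [-0.15  -0.05   0.026  0.064]
s3 0.07 332 [-0.065 -0.011  0.064  0.02 ]
s3 0.11 243 [-0.043 -0.008  0.039  0.037]
s3 0.15 417 [-0.036 -0.01   0.03   0.037]
s3 0.19 445 [-0.035 -0.008  0.028  0.036]
s3 0.23 492 [-0.033 -0.002  0.041  0.035]
s3 0.27 364 [-0.03   0.012  0.032  0.035]
s3 0.35 122 [-0.092  0.107 -0.057  0.132]
s3 0.39 17 [-0.093  0.114 -0.08   0.128]
sc3 0.07 703 [-0.062 -0.02   0.066  0.008]
sc3 0.11 543 [-0.036 -0.038  0.041  0.004]
sc3 0.15 847 [-0.03  -0.038  0.038  0.006]
sc3 0.19 931 [-0.028 -0.038  0.037  0.001]
sc3 0.23 1034 [-0.026 -0.036  0.042  0.011]
sc3 0.27 1110 [-0.026 -0.036  0.037  0.002]
sc3 0.31 1434 [-0.042 -0.065  0.057  0.022]
sc3 0.35 3751 [-0.144 -0.068  0.063  0.11 ]
sc3 0.39 1710 [-0.149 -0.062  0.053  0.041]
```

Call:
play_rows:
  plan:
    - [[0.5,0,-0.01,-0.04,0],[0.5,0,-0.02,-0.09,0],[0.5,0,-0.03,-0.14,0],[0.5,0,-0.045,-0.19,0],[0.5,0,-0.055,-0.24,0],[0.5,0,-0.065,-0.29,0],[0.5,0,-0.08,-0.34,0],[0.5,0,-0.09,-0.39,0],[0.5,0,-0.1,-0.44,0],[0.5,0,-0.11,-0.49,0],[0.5,0,-0.1125,-0.536,0],[0.5,0,-0.1125,-0.536,0]]

```text
clock: 7.9
position: [0.4491, 0.2378, 0.2559]
ee_rot: [0.501, 0.493, 0.51, -0.496]
contact_force: [0.3, -0.7, -0.4]
width: 0.0427
```

Run:
```python
from h import *
snap('wrist','w4')
im,d,P=cloud('w4'); x,y,z=P[...,0],P[...,1],P[...,2]
for c in [(.560,.2465),(.4508,.234),(.5612,.3256)]:
    k=(np.hypot(x-c[0],y-c[1])<.03)&(z>.110)&(z<.122);p=P[k];print('cap',len(p),p.mean(0),cv2.minEnclosingCircle((p[:,:2]*1000).astype(np.float32)))
goto([0.452,0.233,0.091],np.radians(1))
```

```text
cap 511 [0.56034173 0.24563896 0.11463877] ((561.4406127929688, 244.88348388671875), 14.14669418334961)
cap 564 [0.4516849  0.23410929 0.11457857] ((451.83221435546875, 233.19390869140625), 13.970930099487305)
cap 531 [0.56186889 0.32488843 0.11466126] ((562.871826171875, 325.2250061035156), 14.118796348571777)
pos [0.4496 0.2363 0.256 ] R [[-0.013, 1.0, 0.021], [0.005, 0.021, -1.0], [-1.0, -0.013, -0.005]] shift(tool) [0.1649 0.0045 0.0042] F [ 0.5 -0.1 -1.1] w 0.0426 t 7.95
turn 0.23 q6 0.3175078604524128
```

View pics/w4.png

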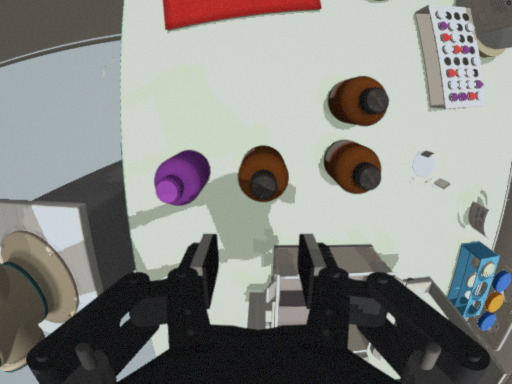

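Call:
play_rows:
  plan:
    - [[0.5,0.03,0.0035,0.004,0],[0.5,0.08,0.0035,0.004,0],[0.5,0.12,0.0035,0.004,0],[0.5,0.15,0.003,0.004,0],[0.5,0.163,0.003,0.004,0],[0.5,0.163,0.003,0.004,0],[0.5,0.163,0.003,0.004,0]]

```text
clock: 8.65
position: [0.4504, 0.232, 0.0923]
ee_rot: [0.5, 0.492, 0.51, -0.498]
contact_force: [-0.5, -0.5, 0.5]
width: 0.0428
```

Run:
```python
from h import *
goto([0.452,0.233,0.091],np.radians(1))
```

```text
pos [0.4504 0.232  0.0923] R [[-0.015, 1.0, 0.02], [0.004, 0.02, -1.0], [-1.0, -0.015, -0.004]] shift(tool) [ 0.0013  0.0016 -0.001 ] F [-0.5 -0.5  0.5] w 0.0428 t 8.65
turn 0.16 q6 0.30660015703406485
```

Call:
play_rows:
  plan:
    - [[1,0,0.0015,-0.001,0],[1,0,0.0015,-0.001,0],[1,0,0.0015,-0.001,0],[1,0,0.0015,-0.001,0],[1,0,0.0015,-0.001,0],[1,-0.02,0.0015,-0.001,0],[1,-0.06,0.0015,-0.001,0],[1,-0.11,0.0015,-0.001,0],[1,-0.155,0.0015,-0.001,0],[1,-0.155,0.0015,-0.001,0],[1,-0.155,0.0015,-0.001,0]]
  grip_force: 50

```text
clock: 9.75
position: [0.4539, 0.2326, 0.2476]
ee_rot: [0.501, 0.492, 0.51, -0.497]
contact_force: [0.1, -0.4, -2.5]
width: 0.0244
```

Run:
```python
from h import *
goto([0.5845,0.0045,0.247],np.radians(1))
```

```text
pos [0.4539 0.2326 0.2476] R [[-0.014, 1.0, 0.021], [0.004, 0.021, -1.0], [-1.0, -0.014, -0.004]] shift(tool) [-0.0022  0.1259  0.2307] F [ 0.1 -0.4 -2.5] w 0.0244 t 9.75
turn 0.18 q6 0.3086718449590768
```

Call:
play_rows:
  plan:
    - [[1,-0.005,0.02,0.03,0],[1,-0.005,0.05,0.075,0],[1,-0.005,0.08,0.12,0],[1,-0.005,0.105,0.165,0],[1,-0.005,0.12,0.205,0],[1,-0.004,0.126,0.2307,0],[1,-0.004,0.126,0.2307,0],[1,-0.004,0.126,0.2307,0],[1,-0.004,0.126,0.2307,0],[1,-0.004,0.126,0.2307,0]]

```text
clock: 10.75
position: [0.5838, 0.0058, 0.2482]
ee_rot: [0.5, 0.492, 0.511, -0.497]
contact_force: [-0.1, -0.5, -1.6]
width: 0.0243
```

Run:
```python
from h import *
goto([0.5845,0.0045,0.100],np.radians(1))
```

```text
pos [0.5838 0.0058 0.2482] R [[-0.016, 1.0, 0.022], [0.005, 0.022, -1.0], [-1.0, -0.015, -0.005]] shift(tool) [0.1482 0.003  0.0021] F [-0.1 -0.5 -1.6] w 0.0243 t 10.75
turn 0.27 q6 -0.1335804564568363
```

Call:
play_rows:
  plan:
    - [[1,0.03,0.002,0.002,0],[1,0.07,0.003,0.002,0],[1,0.1,0.003,0.002,0],[1,0.13,0.003,0.002,0],[1,0.145,0.003,0.002,0],[1,0.15,0.003,0.002,0],[1,0.151,0.003,0.002,0],[1,0.151,0.003,0.002,0]]

```text
clock: 11.55
position: [0.5825, 0.006, 0.0987]
ee_rot: [0.5, 0.491, 0.512, -0.497]
contact_force: [-4.5, 0.4, 5.5]
width: 0.0245
```

Call:
play_rows:
  plan:
    - [[0.58,0,0,0,0],[0.58,0,0,0,0],[0.58,0,0,0,0],[0.58,-0.03,0,0,0],[0.58,-0.07,0,0,0],[0.58,-0.12,0,0,0],[0.58,-0.15,0,0,0],[0.58,-0.15,0,0,0],[0.58,-0.15,0,0,0]]

```text
clock: 12.45
position: [0.5856, 0.0053, 0.2491]
ee_rot: [0.5, 0.491, 0.511, -0.497]
contact_force: [-0.1, -0.3, 0.3]
width: 0.036
```

Run:
```python
from h import *
snap('wrist','w5'); goto([0.561,0.2455,0.25],np.radians(1))
im,d,P=cloud('w5');k=(np.hypot(P[...,0]-.5845,P[...,1]-.0045)<.04)&(P[...,2]>.112);p=P[k];print(p.mean(0),p.max(0))
```

```text
pos [0.5848 0.0054 0.2478] R [[-0.02, 1.0, 0.024], [0.005, 0.024, -1.0], [-1.0, -0.02, -0.006]] shift(tool) [-0.0005 -0.018  -0.2406] F [-0.2 -0.8 -0.3] w 0.0354 t 12.5
turn 0.38 q6 -0.1361471169531883
[0.58474625 0.01662021 0.31697271] [0.624439   0.02615619 0.35475897]
```

View pics/w5.png

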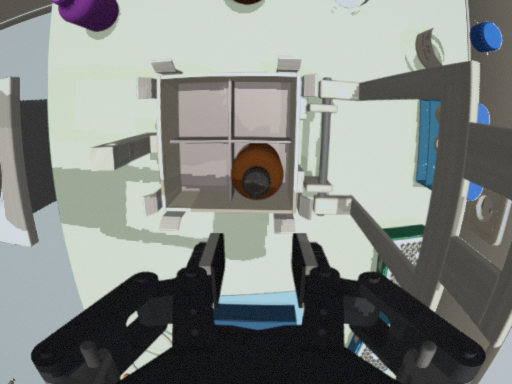

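Run:
```python
from h import *
goto([0.561,0.2455,0.25],np.radians(1))
goto([0.561,0.2455,0.092],np.radians(1))
```

```text
pos [0.5848 0.0054 0.2478] R [[-0.02, 1.0, 0.024], [0.005, 0.024, -1.0], [-1.0, -0.02, -0.006]] shift(tool) [-0.0005 -0.018  -0.2406] F [-0.2 -0.8 -0.3] w 0.0354 t 12.5
turn 0.38 q6 -0.1361471169531883
pos [0.5848 0.0054 0.2478] R [[-0.02, 1.0, 0.024], [0.005, 0.024, -1.0], [-1.0, -0.02, -0.006]] shift(tool) [ 0.1574 -0.0149 -0.2398] F [-0.2 -0.8 -0.3] w 0.0354 t 12.5
turn 0.38 q6 -0.1361471169531883
```

Call:
play_rows:
  plan:
    - [[0.5,0,-0.004,-0.045,0],[0.5,0,-0.008,-0.095,0],[0.5,0,-0.012,-0.145,0],[0.5,0,-0.016,-0.195,0],[0.5,0,-0.018,-0.24,0],[0.5,0.02,-0.018,-0.24,0],[0.5,0.06,-0.017,-0.24,0],[0.5,0.1,-0.016,-0.24,0],[0.5,0.14,-0.015,-0.24,0],[0.5,0.155,-0.015,-0.24,0],[0.5,0.155,-0.015,-0.24,0],[0.5,0.155,-0.015,-0.24,0]]

```text
clock: 13.7
position: [0.5604, 0.2456, 0.0934]
ee_rot: [0.499, 0.49, 0.513, -0.498]
contact_force: [0.3, 0.1, 1.4]
width: 0.0425
```

Run:
```python
from h import *
goto([0.561,0.2455,0.092],np.radians(1))
```

```text
pos [0.5604 0.2456 0.0934] R [[-0.022, 0.999, 0.024], [0.004, 0.024, -1.0], [-1.0, -0.022, -0.005]] shift(tool) [0.0014 0.0006 0.0001] F [0.3 0.1 1.4] w 0.0425 t 13.7
turn 0.38 q6 0.26335496787182827
```

Call:
play_rows:
  plan:
    - [[1,0,0,0,0],[1,0,0,0,0],[1,0,0,0,0],[1,0,0,0,0],[1,-0.03,0,0,0],[1,-0.07,0,0,0],[1,-0.12,0,0,0],[1,-0.155,0,0,0],[1,-0.155,0,0.02,0],[1,-0.155,0,0.04,0],[1,-0.155,0,0.04,0],[1,-0.155,0,0.04,0]]

```text
clock: 14.9
position: [0.5645, 0.2048, 0.2481]
ee_rot: [0.499, 0.49, 0.513, -0.498]
contact_force: [-0.7, -0.8, -2.0]
width: 0.0238
```

Run:
```python
from h import *
goto([0.5835,0.0755,0.247],np.radians(1))
goto([0.5835,0.0755,0.0985],np.radians(1))
```

```text
pos [0.5645 0.2048 0.2481] R [[-0.023, 0.999, 0.023], [0.005, 0.023, -1.0], [-1.0, -0.023, -0.006]] shift(tool) [-1.000e-04  1.600e-02  1.297e-01] F [-0.7 -0.8 -2. ] w 0.0238 t 14.9
turn 0.32 q6 0.2014674971631867
pos [0.5645 0.2048 0.2481] R [[-0.023, 0.999, 0.023], [0.005, 0.023, -1.0], [-1.0, -0.023, -0.006]] shift(tool) [0.1484 0.0194 0.1306] F [-0.7 -0.8 -2. ] w 0.0238 t 14.9
turn 0.32 q6 0.2014674971631867
```

Call:
play_rows:
  plan:
    - [[1,0,0.005,0.04,-0.3],[1,0,0.01,0.085,-0.3],[1,0,0.016,0.12,0],[1,0,0.017,0.13,0],[1,0,0.017,0.13,0],[1,0.03,0.0175,0.1305,0],[1,0.07,0.018,0.1305,0],[1,0.105,0.0185,0.1305,0],[1,0.13,0.019,0.1305,0],[1,0.143,0.0194,0.1305,0],[1,0.148,0.0194,0.1305,0],[1,0.148,0.0194,0.1305,0]]

```text
clock: 16.1
position: [0.5838, 0.0771, 0.1]
ee_rot: [0.499, 0.49, 0.513, -0.498]
contact_force: [0.4, 0.5, -1.1]
width: 0.0246
```

Call:
play_rows:
  plan:
    - [[1,0.002,0,0,0],[1,0.002,0,0,0],[0.58,0.001,0,0,0],[0.58,0.001,0,0,0],[0.58,0.001,0,0,0],[0.58,-0.03,0,0,0],[0.58,-0.07,0,0,0],[0.58,-0.12,0,-0.02,0],[0.58,-0.15,0,-0.06,0],[0.58,-0.15,0,-0.07,0],[0.58,-0.15,0,-0.07,0],[0.58,-0.15,0,-0.07,0]]

```text
clock: 17.3
position: [0.5844, 0.1455, 0.2487]
ee_rot: [0.499, 0.489, 0.514, -0.499]
contact_force: [-0.4, -0.7, 0.3]
width: 0.0356
```

Run:
```python
from h import *
snap('side','s6')
crop('side0',0,0,1,1,1,'x');crop('s6',100,150,300,320,4,'c6')
goto([0.562,0.3255,0.25],np.radians(1))
goto([0.562,0.3255,0.0925],np.radians(1))
```

```text
pos [0.5843 0.1451 0.2484] R [[-0.025, 0.999, 0.024], [0.005, 0.024, -1.0], [-1.0, -0.025, -0.005]] shift(tool) [-0.0002 -0.018  -0.1809] F [-0.1 -0.8 -0.3] w 0.0359 t 17.35
turn 0.37 q6 0.09816813275466847
pos [0.5843 0.1451 0.2484] R [[-0.025, 0.999, 0.024], [0.005, 0.024, -1.0], [-1.0, -0.025, -0.005]] shift(tool) [ 0.1572 -0.014  -0.1801] F [-0.1 -0.8 -0.3] w 0.0359 t 17.35
turn 0.37 q6 0.09816813275466847
```

View pics/c6.png

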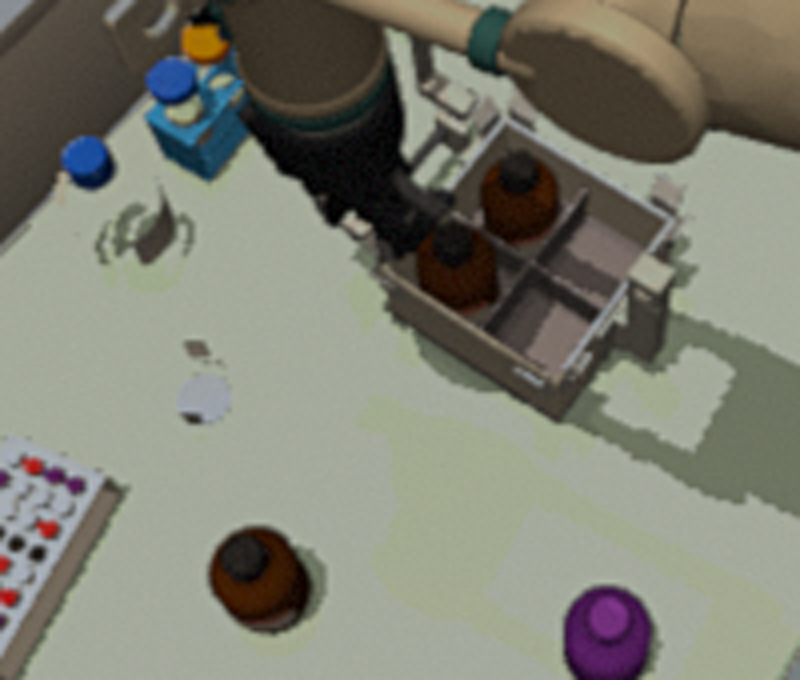

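Call:
play_rows:
  plan:
    - [[0.5,0,-0.004,-0.045,0],[0.5,0,-0.008,-0.095,0],[0.5,0,-0.014,-0.145,0],[0.5,0,-0.018,-0.18,0],[0.5,0,-0.018,-0.18,0],[0.5,0.02,-0.018,-0.18,0],[0.5,0.06,-0.017,-0.18,0],[0.5,0.1,-0.016,-0.18,0],[0.5,0.14,-0.014,-0.18,0],[0.5,0.155,-0.014,-0.18,0],[0.5,0.156,-0.014,-0.18,0],[0.5,0.156,-0.014,-0.18,0]]

```text
clock: 18.55
position: [0.5623, 0.3239, 0.0931]
ee_rot: [0.498, 0.489, 0.513, -0.5]
contact_force: [0.9, 0.5, 0.7]
width: 0.0424
```

Run:
```python
from h import *
goto([0.562,0.3255,0.092],np.radians(1))
```

```text
pos [0.5623 0.3239 0.0931] R [[-0.027, 0.999, 0.023], [0.003, 0.023, -1.0], [-1.0, -0.027, -0.004]] shift(tool) [ 0.0011 -0.0003 -0.0016] F [0.9 0.5 0.7] w 0.0424 t 18.55
turn 0.29 q6 0.37876836665589053
```

Call:
play_rows:
  plan:
    - [[1,0,0,-0.001,0],[1,0,0,-0.001,0],[1,0,0,-0.001,0],[1,0,0,-0.001,0],[1,-0.03,0,0,0],[1,-0.07,0,0,0],[1,-0.12,0,0,0],[1,-0.155,-0.02,0.03,0],[1,-0.155,-0.04,0.07,0],[1,-0.155,-0.05,0.1,0],[1,-0.155,-0.05,0.1,0],[1,-0.155,-0.05,0.1,0]]

```text
clock: 19.75
position: [0.5184, 0.2221, 0.2489]
ee_rot: [0.497, 0.489, 0.513, -0.5]
contact_force: [-0.2, 0.5, -1.5]
width: 0.0245
```

Run:
```python
from h import *
goto([0.5135,0.0765,0.247],np.radians(1))
goto([0.5135,0.0765,0.0985],np.radians(1))
```

```text
pos [0.5184 0.2221 0.2489] R [[-0.027, 0.999, 0.021], [0.004, 0.022, -1.0], [-1.0, -0.027, -0.005]] shift(tool) [ 0.0015 -0.008   0.1455] F [-0.2  0.5 -1.5] w 0.0245 t 19.75
turn 0.23 q6 0.2505898980512821
pos [0.5184 0.2221 0.2489] R [[-0.027, 0.999, 0.021], [0.004, 0.022, -1.0], [-1.0, -0.027, -0.005]] shift(tool) [ 0.1499 -0.004   0.1462] F [-0.2  0.5 -1.5] w 0.0245 t 19.75
turn 0.23 q6 0.2505898980512821
```

Call:
play_rows:
  plan:
    - [[1,0,-0.002,0.04,0],[1,0,-0.004,0.085,0],[1,0,-0.007,0.125,0],[1,0,-0.007,0.146,0],[1,0,-0.007,0.146,0],[1,0.03,-0.006,0.146,0],[1,0.07,-0.005,0.146,0],[1,0.105,-0.004,0.146,0],[1,0.13,-0.003,0.146,0],[1,0.143,-0.003,0.146,0],[1,0.1505,-0.003,0.146,0],[1,0.1505,-0.003,0.146,0]]

```text
clock: 20.95
position: [0.5138, 0.0786, 0.0999]
ee_rot: [0.497, 0.488, 0.514, -0.5]
contact_force: [-5.7, -0.4, 14.8]
width: 0.0244
```

Call:
play_rows:
  plan:
    - [[0.58,0,0,0,0],[0.58,0,0,0,0],[0.58,0,0,0,0],[0.58,-0.03,0,0,0],[0.58,-0.07,0,0,0],[0.58,-0.12,0,0,0],[0.58,-0.17,0,0.02,0],[0.58,-0.19,0,0.04,0],[0.58,-0.19,0,0.04,0],[0.58,-0.19,0,0.04,0]]

```text
clock: 21.95
position: [0.5203, 0.0378, 0.2892]
ee_rot: [0.496, 0.489, 0.514, -0.5]
contact_force: [0.2, -0.4, -0.2]
width: 0.0359
```

Run:
```python
from h import *
np.set_printoptions(precision=4,suppress=True)
snap('wrist','w7');snap('side','s7')
goto([0.5717,-0.3003,0.2],np.radians(1))
im,d,P=cloud('s7'); x,y,z=P[...,0],P[...,1],P[...,2]
for c in [(.5845,.077),(.5845,.0045),(.5135,.0765)]:
    k=(np.hypot(x-c[0],y-c[1])<.03)&(z>.112)&(z<.128);p=P[k];print('cap',len(p),p.mean(0) if len(p) else '')
k=(abs(x-.572)<.07)&(abs(y+.3)<.1)&(z>.06)&(z<.09);p=P[k];print('handle',p.mean(0),cv2.minAreaRect((p[:,:2]*1000).astype(np.float32)))
```

```text
pos [0.5194 0.0383 0.2877] R [[-0.033, 0.999, 0.023], [0.006, 0.023, -1.0], [-0.999, -0.032, -0.007]] shift(tool) [0.0838 0.0472 0.3403] F [ 0.6 -0.3 -1.1] w 0.0359 t 22.05
turn 0.32 q6 -0.08671634468581743
cap 75 [0.584  0.0784 0.1187]
cap 73 [0.5798 0.0078 0.1194]
cap 78 [0.5119 0.0813 0.1191]
handle [ 0.5698 -0.2662  0.073 ] ((570.9608764648438, -269.1011657714844), (18.594545364379883, 13.687448501586914), 88.92762756347656)
```

View pics/s7.png

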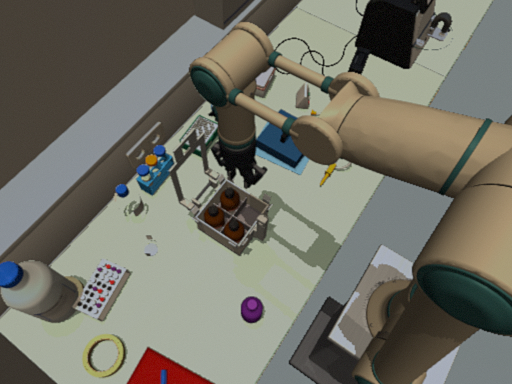

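View pics/w7.png

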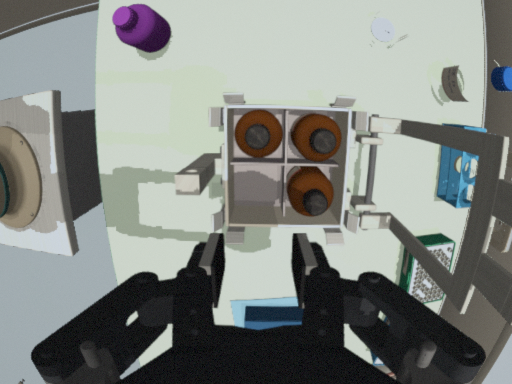

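Call:
play_rows:
  plan:
    - [[0.5,-0.01,0.006,0.045,0],[0.5,-0.01,0.012,0.095,0],[0.5,-0.01,0.02,0.145,0],[0.5,-0.01,0.027,0.195,0],[0.5,-0.01,0.034,0.245,0],[0.5,-0.01,0.04,0.295,0],[0.5,0,0.045,0.34,0],[0.5,0,0.045,0.34,0],[0.5,0,0.045,0.34,0],[0.5,0,0.045,0.34,0]]

```text
clock: 23.05
position: [0.5721, -0.2989, 0.2827]
ee_rot: [0.495, 0.487, 0.517, -0.5]
contact_force: [-0.2, 0.7, -0.0]
width: 0.0431
```

Run:
```python
from h import *
np.set_printoptions(precision=4,suppress=True)
goto([0.5717,-0.3003,0.2],np.radians(1))
snap('wrist','w8')
im,d,P=cloud('w8'); x,y,z=P[...,0],P[...,1],P[...,2]
k=(abs(x-.572)<.07)&(abs(y+.3)<.1)&(z>.06)&(z<.09);p=P[k];print('handle',p.mean(0),cv2.minAreaRect((p[:,:2]*1000).astype(np.float32)))
```

```text
pos [ 0.5721 -0.2989  0.2827] R [[-0.035, 0.999, 0.024], [0.009, 0.025, -1.0], [-0.999, -0.034, -0.01]] shift(tool) [0.0826 0.0024 0.0022] F [-0.2  0.7 -0. ] w 0.0431 t 23.05
turn 0.39 q6 -0.6067024452234991
handle [ 0.5716 -0.2988  0.078 ] ((571.4572143554688, -300.05218505859375), (15.93377685546875, 77.70575714111328), 1.4366456270217896)
```

View pics/w8.png

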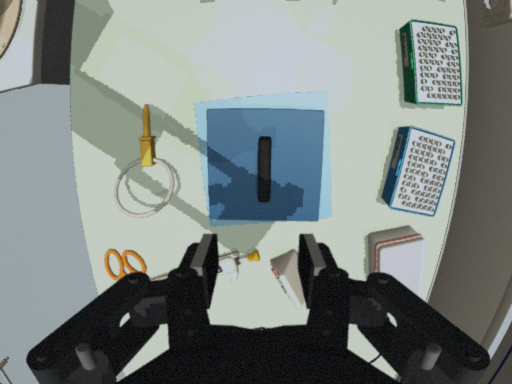

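Call:
play_rows:
  plan:
    - [[0.5,0.05,0,0,0]]

```text
clock: 23.2
position: [0.5749, -0.2992, 0.2409]
ee_rot: [0.502, 0.488, 0.511, -0.498]
contact_force: [1.1, -1.7, -0.0]
width: 0.0428
```

Run:
```python
from h import *
goto([0.5717,-0.3003,0.2],np.radians(1))
```

```text
pos [ 0.5749 -0.2992  0.2409] R [[-0.019, 0.999, 0.027], [-0.001, 0.027, -1.0], [-1.0, -0.019, 0.001]] shift(tool) [ 0.041  -0.0024  0.001 ] F [ 1.1 -1.7 -0. ] w 0.0428 t 23.2
turn 0.55 q6 -0.6061712381022338
```

Call:
play_rows:
  plan:
    - [[0.5,0.045,-0.001,0,0]]

```text
clock: 23.3
position: [0.5734, -0.2974, 0.1958]
ee_rot: [0.503, 0.488, 0.511, -0.497]
contact_force: [-0.1, -0.5, -0.8]
width: 0.0425
```

Run:
```python
from h import *
goto([0.5717,-0.3003,0.2],np.radians(1))
```

```text
pos [ 0.5734 -0.2974  0.1958] R [[-0.017, 0.999, 0.029], [-0.002, 0.029, -1.0], [-1.0, -0.017, 0.002]] shift(tool) [-0.0042 -0.0019  0.0029] F [-0.1 -0.5 -0.8] w 0.0425 t 23.3
turn 0.68 q6 -0.6064259180120946
```

Call:
play_rows:
  plan:
    - [[0.5,-0.03,-0.001,0.003,0],[0.5,-0.06,-0.002,0.003,0],[0.5,-0.08,-0.002,0.003,-0.6],[0.5,-0.08,-0.002,0.003,-0.6],[0.5,-0.08,-0.002,0.003,-0.6],[0.5,-0.08,-0.002,0.003,-0.6]]

```text
clock: 23.9
position: [0.5724, -0.299, 0.2747]
ee_rot: [0.505, 0.485, 0.515, -0.495]
contact_force: [0.1, 0.3, 0.0]
width: 0.0427
```

Call:
play_rows:
  plan:
    - [[0.5,0.05,0,0,0]]

```text
clock: 24.0
position: [0.5751, -0.3009, 0.2312]
ee_rot: [0.511, 0.486, 0.51, -0.494]
contact_force: [-0.2, -0.6, -0.9]
width: 0.0426
```

Run:
```python
from h import *
goto([0.5715,-0.3,0.18],np.radians(1))
```

```text
pos [ 0.5751 -0.3009  0.2312] R [[-0.007, 0.999, 0.041], [-0.009, 0.041, -0.999], [-1.0, -0.007, 0.009]] shift(tool) [ 0.0512 -0.0032 -0.0015] F [-0.2 -0.6 -0.9] w 0.0426 t 24.0
turn 1.36 q6 -0.6223776116957934
```

Call:
play_rows:
  plan:
    - [[0.5,0.03,-0.003,-0.001,1.4],[0.5,0.05,-0.003,-0.001,1.4],[0.5,0.05,-0.003,-0.001,1.4],[0.5,0.05,-0.003,-0.001,1.4],[0.5,0.05,-0.003,-0.001,1.4]]

```text
clock: 24.5
position: [0.5724, -0.3009, 0.1823]
ee_rot: [0.505, 0.492, 0.503, -0.5]
contact_force: [-0.4, -0.0, -0.2]
width: 0.043
```

Run:
```python
from h import *
goto([0.5715,-0.3,0.057],np.radians(1.0))
```

```text
pos [ 0.5724 -0.3009  0.1823] R [[-0.005, 1.0, 0.017], [-0.01, 0.017, -1.0], [-1.0, -0.005, 0.01]] shift(tool) [ 0.1253 -0.0002 -0.0021] F [-0.4 -0.  -0.2] w 0.043 t 24.5
turn -0.04 q6 -0.5989127914565147
```

Call:
play_rows:
  plan:
    - [[0.5,0.03,0,-0.002,0],[0.5,0.07,0,-0.002,0],[0.5,0.1,0,-0.002,0],[0.5,0.12,0,-0.002,0],[0.5,0.1245,0,-0.002,0],[0.5,0.1245,0,-0.002,0],[1,0.1245,0,-0.002,0],[1,0.1245,0,-0.002,0],[1,0.1245,0,-0.002,0],[1,0.1245,0,-0.002,0],[1,0.1245,0,-0.002,0]]
  grip_force: 50

```text
clock: 25.6
position: [0.5729, -0.3009, 0.0599]
ee_rot: [0.507, 0.492, 0.502, -0.499]
contact_force: [-0.4, 1.8, 6.2]
width: 0.015
```

Call:
play_rows:
  plan:
    - [[1,-0.03,0,0,0],[1,-0.07,0,0,0],[1,-0.12,0,0,0],[1,-0.17,-0.003,-0.04,0],[1,-0.2,-0.006,-0.085,0],[1,-0.21,-0.01,-0.13,0],[1,-0.21,-0.014,-0.175,0],[1,-0.21,-0.018,-0.22,0],[1,-0.21,-0.018,-0.25,0],[1,-0.21,-0.018,-0.25,0],[1,-0.21,-0.018,-0.25,0]]

```text
clock: 26.7
position: [0.5508, -0.048, 0.2669]
ee_rot: [0.507, 0.491, 0.502, -0.499]
contact_force: [-0.2, -0.1, -2.5]
width: 0.015
```

Run:
```python
from h import *
goto([0.5488,0.039,0.23],np.radians(0.9))
```

```text
pos [ 0.5508 -0.048   0.2669] R [[-0.002, 1.0, 0.019], [-0.013, 0.019, -1.0], [-1.0, -0.002, 0.013]] shift(tool) [ 0.0358 -0.0002 -0.0875] F [-0.2 -0.1 -2.5] w 0.015 t 26.7
turn 0.19 q6 -0.22123256121850016
```

Call:
play_rows:
  plan:
    - [[1,0,0,-0.03,0],[1,0,0,-0.06,0],[1,0,0,-0.087,0.1],[1,0.01,0,-0.0875,0.1],[1,0.03,0,-0.0875,0.1],[1,0.035,0,-0.0875,0.1],[1,0.035,0,-0.0875,0.1],[1,0.035,0,-0.0875,0.1],[1,0.035,0,-0.0875,0.1]]

```text
clock: 27.6
position: [0.5497, 0.0383, 0.2316]
ee_rot: [0.507, 0.492, 0.501, -0.499]
contact_force: [0.1, 0.3, -2.9]
width: 0.0148
```

Run:
```python
from h import *
np.set_printoptions(precision=4,suppress=True)
goto([0.5488,0.039,0.1445],np.radians(0.9))
snap('side','s9');crop('s9',150,130,320,280,4,'c9')
im,d,P=cloud('s9');x,y,z=P[...,0],P[...,1],P[...,2]
hsv=cv2.cvtColor(im,cv2.COLOR_RGB2HSV)
k=(hsv[...,0]>98)&(hsv[...,0]<115)&(hsv[...,1]>100)&(abs(x-.55)<.1)&(abs(y-.04)<.1)&(z>.205);p=P[k]; print(len(p),p.mean(0),cv2.minAreaRect((p[:,:2]*1000).astype(np.float32)))
A=np.c_[p[:,:2],np.ones(len(p))]
for _ in range(5):
    c=np.linalg.lstsq(A,p[:,2],rcond=None)[0]; r=abs(p[:,2]-A@c); kk=r<.003; 
    p=p[kk];A=A[kk]
print(c,len(p))
```

```text
pos [0.5497 0.0383 0.2316] R [[-0.0, 1.0, 0.016], [-0.013, 0.016, -1.0], [-1.0, -0.001, 0.013]] shift(tool) [ 0.0871 -0.0009 -0.0018] F [ 0.1  0.3 -2.9] w 0.0148 t 27.6
turn 0.03 q6 -0.06118278136961726
2299 [0.5354 0.0596 0.2209] ((548.2886352539062, 41.02460861206055), (151.39413452148438, 147.92498779296875), 1.4488533735275269)
[-0.0022 -0.0102  0.2212] 1325
```

View pics/c9.png

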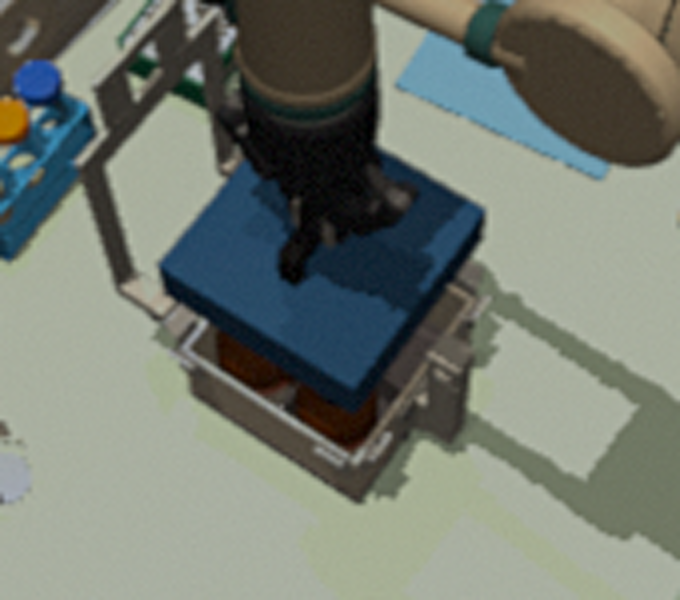

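Call:
play_rows:
  plan:
    - [[1,0.015,-0.001,-0.0005,0],[1,0.03,-0.001,-0.001,0],[1,0.045,-0.001,-0.001,0],[1,0.055,-0.001,-0.0015,0],[1,0.064,-0.001,-0.0018,0],[1,0.072,-0.001,-0.0018,0],[1,0.078,-0.001,-0.0018,0],[1,0.082,-0.001,-0.0018,0],[1,0.082,-0.001,-0.0018,0],[1,0.082,-0.001,-0.0018,0]]

```text
clock: 28.65
position: [0.5489, 0.0392, 0.1499]
ee_rot: [0.507, 0.493, 0.501, -0.499]
contact_force: [0.5, -0.4, -3.1]
width: 0.0151
```

Sliding between the guides without contact; continue to the rim.

Call:
play_rows:
  plan:
    - [[1,0.003,0,0,0],[1,0.006,0,0,0],[1,0.008,0,0,0],[1,0.008,0,0,0],[1,0.008,0,0,0]]

```text
clock: 29.15
position: [0.549, 0.0391, 0.1429]
ee_rot: [0.508, 0.493, 0.501, -0.499]
contact_force: [-2.0, 0.6, 5.1]
width: 0.0148
```

Call:
play_rows:
  plan:
    - [[0.5,0,0,0,0],[0.5,0,0,0,0],[0.5,0,0,0,0],[0.5,-0.03,0,0,0],[0.5,-0.07,0,0,0],[1,-0.12,0,0,0],[1,-0.17,0,0,0],[1,-0.22,0,0.01,0],[1,-0.25,0,0.025,0],[1,-0.25,0,0.025,0],[1,-0.25,0,0.025,0],[1,-0.25,0,0.025,0]]

```text
clock: 30.35
position: [0.5486, 0.0177, 0.3914]
ee_rot: [0.507, 0.492, 0.502, -0.5]
contact_force: [-0.2, 0.1, -0.0]
width: -0.0
```

Run:
```python
from h import *
np.set_printoptions(precision=4,suppress=True)
snap('wrist','w10');snap('side','s10');crop('s10',150,130,320,280,4,'c10')
goto([0.74,0.012,0.40],np.radians(0.9))
im,d,P=cloud('w10');x,y,z=P[...,0],P[...,1],P[...,2]
k=(abs(x-.55)<.05)&(abs(y-.04)<.06)&(z>.15)&(z<.17);p=P[k];print('handle',p.mean(0),cv2.minAreaRect((p[:,:2]*1000).astype(np.float32)))
for c in('w10','s10'):
  im,d,P=cloud(c);x,y,z=P[...,0],P[...,1],P[...,2]
  k=(abs(x-.549)<.065)&(abs(y-.04)<.065)&(abs(z-.130)<.007)
  p=P[k];A=np.c_[p[:,0]-.549,p[:,1]-.04,np.ones(len(p))]
  for _ in range(6):
    co=np.linalg.lstsq(A,p[:,2],rcond=None)[0]; kk=abs(p[:,2]-A@co)<.003;p=p[kk];A=A[kk]
  print(c,co,len(p))
```

```text
pos [0.5485 0.0178 0.3913] R [[-0.003, 1.0, 0.017], [-0.013, 0.017, -1.0], [-1.0, -0.003, 0.013]] shift(tool) [-0.0091  0.1913  0.0091] F [ 0.  -0.3 -0.5] w 0.0001 t 30.45
turn 0.07 q6 -0.10464792917528912
handle [0.5484 0.0409 0.1614] ((548.7330932617188, 39.844093322753906), (15.271980285644531, 78.44837951660156), 0.7233631610870361)
w10 [0.0006 0.0006 0.1304] 8036
s10 [ 0.0002 -0.0006  0.1299] 1621
```

View pics/w10.png

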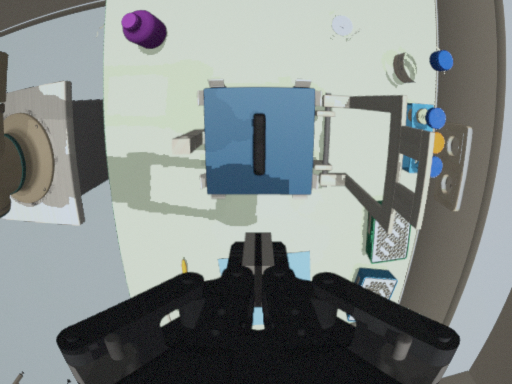

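View pics/s10.png

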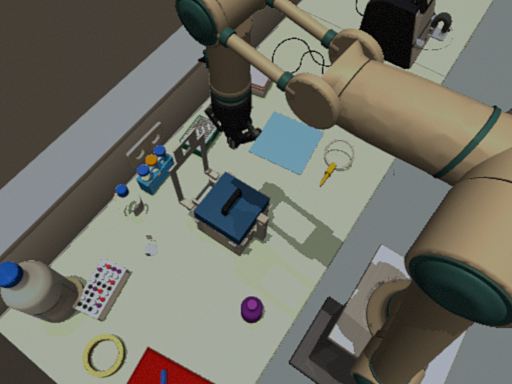

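Call:
play_rows:
  plan:
    - [[1,-0.005,0.045,0.003,0],[1,-0.005,0.09,0.006,0],[1,-0.005,0.135,0.008,0],[1,-0.005,0.18,0.008,0],[1,-0.003,0.187,0.008,0],[1,-0.003,0.187,0.008,0],[1,-0.003,0.187,0.008,0],[1,-0.003,0.187,0.008,0]]

```text
clock: 31.25
position: [0.7341, 0.0132, 0.3953]
ee_rot: [0.507, 0.492, 0.502, -0.499]
contact_force: [0.2, 0.1, 0.4]
width: 0.0003
```

Run:
```python
from h import *
goto([0.73,0.0135,0.292],np.radians(0.9))
snap('scene','sc11');crop('sc11',170,60,400,250,3,'c11')
```

```text
pos [0.7341 0.0132 0.3953] R [[-0.002, 1.0, 0.017], [-0.013, 0.017, -1.0], [-1.0, -0.002, 0.013]] shift(tool) [ 0.1033 -0.0039 -0.0016] F [0.2 0.1 0.4] w 0.0003 t 31.25
turn 0.08 q6 -0.09168664703788154
```

View pics/c11.png

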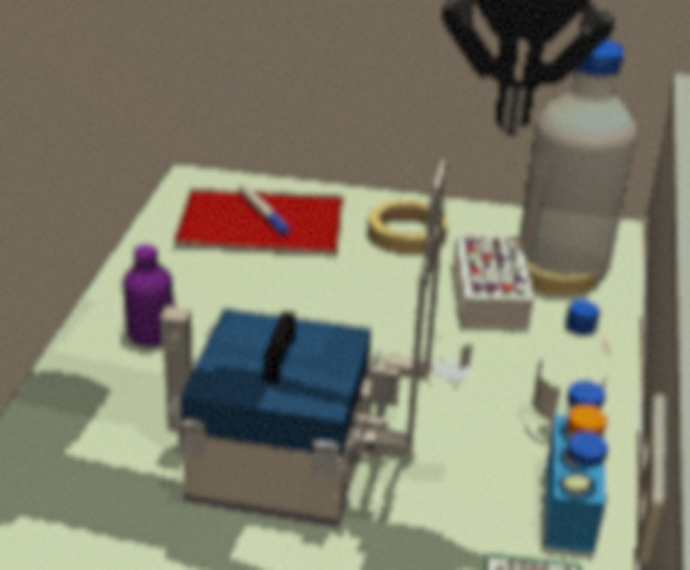

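Call:
play_rows:
  plan:
    - [[1,0.03,-0.004,-0.001,0],[1,0.06,-0.004,-0.001,0],[1,0.09,-0.004,-0.0015,0],[1,0.101,-0.004,-0.0015,0],[1,0.101,-0.004,-0.0015,0],[1,0.101,-0.004,-0.0015,0],[1,0.101,-0.014,-0.0015,0],[1,0.101,-0.022,-0.0015,0],[1,0.101,-0.028,-0.0015,0],[1,0.101,-0.028,-0.0015,0]]

```text
clock: 32.3
position: [0.7051, 0.013, 0.296]
ee_rot: [0.507, 0.492, 0.501, -0.499]
contact_force: [0.1, 0.7, 0.8]
width: 0.0003
```

Run:
```python
from h import *
goto([0.6636,0.0135,0.303],np.radians(0.9))
```

```text
pos [0.7051 0.013  0.296 ] R [[-0.0, 1.0, 0.017], [-0.013, 0.017, -1.0], [-1.0, -0.0, 0.013]] shift(tool) [-0.007  -0.0415 -0.0012] F [0.1 0.7 0.8] w 0.0003 t 32.3
turn 0.08 q6 -0.09112612816809275
```

Call:
play_rows:
  plan:
    - [[1,-0.003,-0.02,-0.001,0],[1,-0.007,-0.041,-0.001,0],[1,-0.007,-0.06,-0.001,0],[1,-0.004,-0.077,-0.0015,0],[1,0.0,-0.094,-0.0015,0],[1,0.005,-0.111,-0.002,0],[1,0.012,-0.127,-0.002,0],[1,0.02,-0.143,-0.002,0],[1,0.03,-0.158,-0.0025,0],[1,0.04,-0.172,-0.003,0],[1,0.04,-0.172,-0.003,0],[1,0.04,-0.172,-0.003,0]]

```text
clock: 33.5
position: [0.5336, 0.0125, 0.2565]
ee_rot: [0.508, 0.493, 0.501, -0.499]
contact_force: [-0.5, -0.8, 0.6]
width: -0.0003
```

Run:
```python
from h import *
goto([0.472,0.012,0.1697],np.radians(0.9))
snap('side','s12');crop('s12',130,80,330,260,4,'c12')
```

```text
pos [0.5336 0.0125 0.2565] R [[0.001, 1.0, 0.017], [-0.013, 0.017, -1.0], [-1.0, 0.001, 0.013]] shift(tool) [ 0.0868 -0.0617 -0.0017] F [-0.5 -0.8  0.6] w -0.0003 t 33.5
turn 0.07 q6 -0.11294347739677102
```

View pics/c12.png

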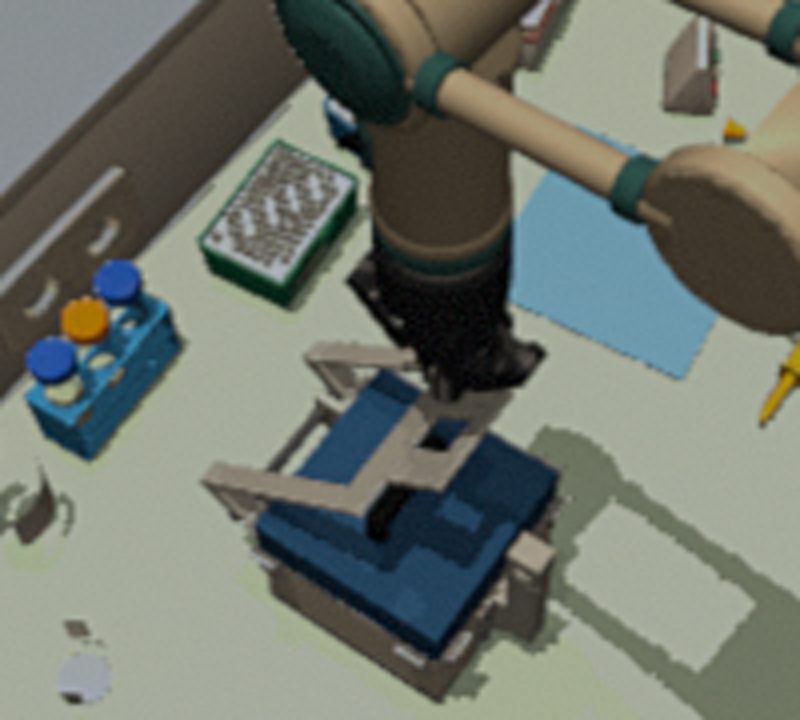

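Call:
play_rows:
  plan:
    - [[1,0.0127,-0.0137,0,0],[1,0.0258,-0.0257,0,0],[1,0.04,-0.0366,0,0],[1,0.0547,-0.046,-0.001,0],[1,0.0704,-0.0543,-0.001,0],[1,0.0868,-0.061,-0.001,0],[1,0.1037,-0.066,-0.002,0],[1,0.114,-0.07,-0.002,0],[1,0.119,-0.071,-0.002,0],[1,0.121,-0.072,-0.002,0],[1,0.121,-0.072,-0.002,0]]

```text
clock: 34.65
position: [0.4631, 0.0116, 0.136]
ee_rot: [0.508, 0.493, 0.5, -0.498]
contact_force: [0.8, 0.6, -0.4]
width: 0.0001
```

Run:
```python
from h import *
goto([0.460,0.012,0.134],np.radians(0.9))
```

```text
pos [0.4631 0.0116 0.136 ] R [[0.003, 1.0, 0.017], [-0.013, 0.017, -1.0], [-1.0, 0.003, 0.013]] shift(tool) [ 0.002  -0.0031 -0.0005] F [ 0.8  0.6 -0.4] w 0.0001 t 34.65
turn 0.08 q6 -0.12536355373182653
```

Call:
play_rows:
  plan:
    - [[1,0.002,-0.004,0,0],[1,0.004,-0.007,0,0],[1,0.005,-0.009,0,0],[1,0.005,-0.009,0,0]]

```text
clock: 35.05
position: [0.4622, 0.0113, 0.1354]
ee_rot: [0.513, 0.498, 0.495, -0.494]
contact_force: [7.4, 2.6, 12.1]
width: 0.0002
```

Call:
play_rows:
  plan:
    - [[1,-0.02,0.003,0,0],[1,-0.05,0.003,0,0],[1,-0.1,0.003,0,0],[1,-0.14,0.003,0.03,0],[1,-0.14,0.003,0.06,0],[1,-0.14,0.003,0.08,0],[1,-0.14,0.003,0.08,0],[1,-0.14,0.003,0.08,0],[1,-0.14,0.003,0.08,0]]

```text
clock: 35.95
position: [0.4631, -0.066, 0.2763]
ee_rot: [0.512, 0.498, 0.496, -0.494]
contact_force: [0.3, -0.7, 0.7]
width: 0.0
```

Run:
```python
from h import *
np.set_printoptions(precision=4,suppress=True)
goto([0.398,-0.285,0.275],np.radians(0.9))
snap('wrist','w13');snap('side','s13');crop('s13',150,130,320,280,4,'c13')
for c in('w13','s13'):
  im,d,P=cloud(c);x,y,z=P[...,0],P[...,1],P[...,2]
  k=(x>.425)&(x<.475)&(abs(y-.04)<.045)&(abs(y-.038)>.016)&(z>.1)&(z<.155);p=P[k];print(c,'plate',len(p),np.median(p,0))
  k=(x>.435)&(x<.463)&(abs(y-.038)<.012)&(z>.16);p=P[k];print(c,'post',len(p),p.mean(0) if len(p) else 0)
```

```text
pos [ 0.4631 -0.066   0.2763] R [[0.021, 1.0, 0.016], [-0.012, 0.017, -1.0], [-1.0, 0.021, 0.013]] shift(tool) [ 0.0026 -0.0687  0.2179] F [ 0.3 -0.7  0.7] w 0.0 t 35.95
turn 0.04 q6 -0.30135979416458014
w13 plate 2713 [0.4506 0.0215 0.1359]
w13 post 684 [0.4485 0.0375 0.1664]
s13 plate 311 [0.4501 0.0578 0.1353]
s13 post 78 [0.4486 0.0391 0.1654]
```

View pics/w13.png

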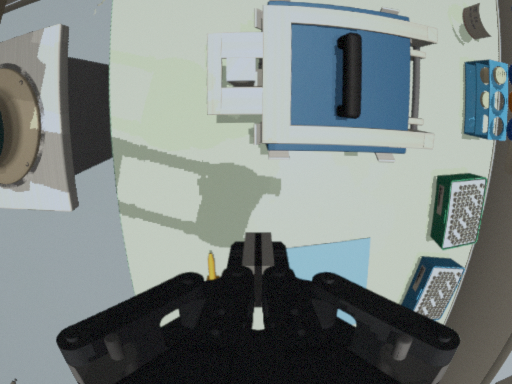

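View pics/s13.png

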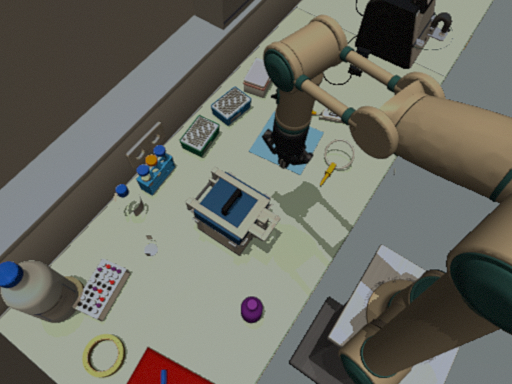

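Call:
play_rows:
  plan:
    - [[0.4,0,-0.01,0.04,0],[0.4,0,-0.02,0.09,0],[0.4,0,-0.03,0.14,0],[0.4,0,-0.04,0.19,0],[0.4,0,-0.05,0.24,0],[0.4,0,-0.06,0.28,0],[0.4,0,-0.066,0.29,0],[0.4,0,-0.066,0.29,0],[0.4,0,-0.066,0.29,0],[0.4,0,-0.066,0.29,0]]

```text
clock: 37.05
position: [0.4027, -0.355, 0.2788]
ee_rot: [0.513, 0.497, 0.496, -0.493]
contact_force: [0.1, 0.0, -0.0]
width: 0.051
```

Run:
```python
from h import *
np.set_printoptions(precision=4,suppress=True)
goto([0.398,-0.285,0.1],np.radians(0.9))
for c in('wrist','side','scene'):
    snap(c,c+'14'); im,d,P=cloud(c+'14');hsv=cv2.cvtColor(im,cv2.COLOR_RGB2HSV)
    Y=(hsv[...,0]>18)&(hsv[...,0]<34)&(hsv[...,1]>140)&(abs(P[...,0]-.4)<.09)&(abs(P[...,1]+.27)<.1)&(P[...,2]>.002)
    p=P[Y]
    if len(p)<10: print(c,len(p)); continue
    u,s,v=np.linalg.svd(p[:,:2]-p[:,:2].mean(0),full_matrices=False); print(c,len(p),p.mean(0),np.degrees(np.arctan2(v[0,1],v[0,0]))%180,cv2.minAreaRect((p[:,:2]*1000).astype(np.float32)))
    for a in np.arange(-.33,-.2,.01):
        k=(p[:,1]>a)&(p[:,1]<a+.01); q=p[k]
        if len(q)>2: print('  ',round(a+.005,3),len(q),'x',q[:,0].min(),q[:,0].max(),'mid',(q[:,0].min()+q[:,0].max())/2,'ztop',np.percentile(q[:,2],90))
crop('wrist14',150,80,400,280,3,'c14')
```

```text
pos [ 0.4027 -0.355   0.2788] R [[0.022, 1.0, 0.019], [-0.012, 0.019, -1.0], [-1.0, 0.021, 0.012]] shift(tool) [ 0.1778 -0.0072 -0.0723] F [ 0.1  0.  -0. ] w 0.051 t 37.05
turn 0.2 q6 -0.8786048819560617
wrist 411 [ 0.3977 -0.2988  0.1709] 91.2233550496756 ((415.8434753417969, -312.3016052246094), (151.5393524169922, 114.74203491210938), 65.80243682861328)
   -0.305 39 x 0.3897982676623391 0.4058043316190764 mid 0.39780129964070776 ztop 0.022704486615596355
   -0.295 11 x 0.3909725424273906 0.4057197120125084 mid 0.3983461272199495 ztop 0.022190752565733773
   -0.285 4 x 0.39088323925816687 0.4041259657127638 mid 0.3975046024854654 ztop 0.023506982018717676
   -0.275 25 x 0.38934088348390505 0.40387989260486934 mid 0.3966103880443872 ztop 0.022231373917402996
   -0.265 20 x 0.39307521065638645 0.401185265737142 mid 0.39713023819676424 ztop 0.01825786779310636
   -0.255 32 x 0.392937295723643 0.40101177019132656 mid 0.39697453295748475 ztop 0.017185556478953635
   -0.245 35 x 0.39273870495472357 0.40088967385134305 mid 0.3968141894030333 ztop 0.01727565971797258
   -0.235 33 x 0.39255
[... 1743 characters left out ...]
6628684581551 0.4077496361908467 mid 0.4002062523245009 ztop 0.024363682492078632
   -0.275 23 x 0.3938526943281447 0.40758466377448815 mid 0.4007186790513164 ztop 0.024738203832781972
   -0.265 10 x 0.39316940586326293 0.40705934447276604 mid 0.4001143751680145 ztop 0.023576668682217035
   -0.255 9 x 0.39722480577845437 0.4030065615187007 mid 0.4001156836485775 ztop 0.018516378308964344
   -0.245 12 x 0.39632720148358025 0.40239704469214893 mid 0.39936212308786456 ztop 0.018977602592863196
   -0.235 8 x 0.3955467484899761 0.40160401617150077 mid 0.3985753823307384 ztop 0.019334867624488758
   -0.225 3 x 0.3962286262929064 0.39876365667753794 mid 0.39749614148522217 ztop 0.017409741821094057
```

View pics/c14.png

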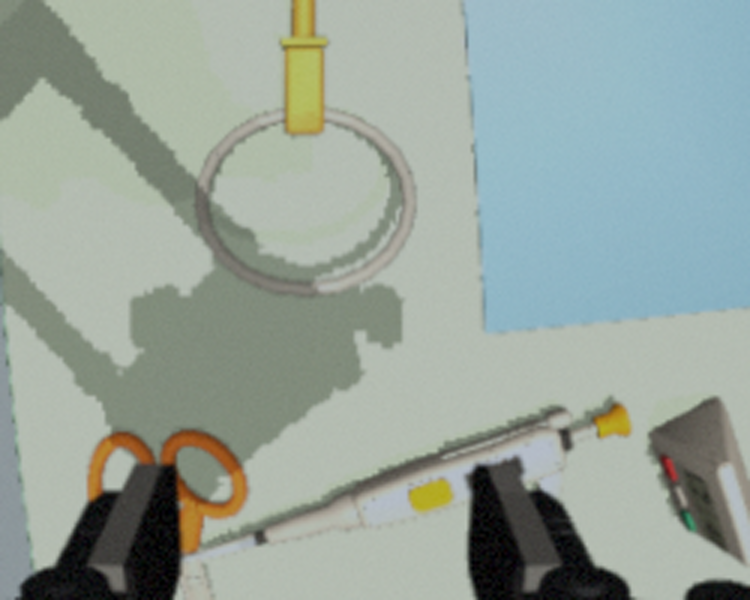

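```bash
python3 - <<'E'
from h import *
np.set_printoptions(precision=4,suppress=True)
im,d,P=cloud('wrist14')
print(P[96:126:2,251]); 
im,d,P=cloud('side14');x,y,z=P[...,0],P[...,1],P[...,2]
hsv=cv2.cvtColor(im,cv2.COLOR_RGB2HSV)
for c in('wrist14','side14'):
    im,d,P=cloud(c);hsv=cv2.cvtColor(im,cv2.COLOR_RGB2HSV)
    Y=(hsv[...,0]>18)&(hsv[...,0]<34)&(hsv[...,1]>110)&(abs(P[...,0]-.4)<.02)&(abs(P[...,1]+.27)<.1)&(P[...,2]>.004)&(P[...,2]<.035)
    p=P[Y];print(c,'y',p[:,1].min(),p[:,1].max())
    q=p[abs(p[:,0]-.397)>.0085];print('wide y',np.sort(q[:,1])[:3],np.sort(q[:,1])[-5:])
# column of yellow near tip
im,d,P=cloud('wrist14')
print([ (v,im[v,251].tolist(),np.round(P[v,251],4).tolist()) for v in range(60,100,3)])
E
python3 -c "
from h import *
crop('wrist14',210,40,300,140,6,'c15')"
```

```text
[[ 0.3973 -0.2716  0.0211]
 [ 0.3973 -0.2743  0.0223]
 [ 0.3974 -0.277   0.0238]
 [ 0.3974 -0.2797  0.0227]
 [ 0.3975 -0.2824  0.0224]
 [ 0.3975 -0.2851  0.0209]
 [ 0.3976 -0.2877  0.0217]
 [ 0.3976 -0.2904  0.0227]
 [ 0.3976 -0.2931  0.0208]
 [ 0.3977 -0.2958  0.021 ]
 [ 0.3977 -0.2985  0.0212]
 [ 0.3978 -0.3011  0.0223]
 [ 0.3978 -0.3039  0.0218]
 [ 0.3979 -0.3065  0.0221]
 [ 0.3979 -0.3092  0.0228]]
wrist14 y -0.309346847203212 -0.220317056711547
wide y [-0.3064 -0.3051 -0.3037] [-0.2889 -0.2876 -0.2691 -0.2688 -0.2675]
side14 y -0.30562936331442003 -0.21817325479580818
wide y [-0.3032 -0.2883] [-0.3032 -0.2883]
[(60, [179, 171, 75], [0.3964, -0.2219, 0.0145]), (63, [179, 177, 82], [0.3965, -0.2262, 0.0156]), (66, [180, 183, 92], [0.3966, -0.2304, 0.0161]), (69, [180, 182, 95], [0.3966, -0.2347, 0.0173]), (72, [179, 182, 92], [0.3967, -0.2387, 0.0165]), (75, [181, 183, 93], [0.3968, -0.2429, 0.0173]), (78, [179, 182, 90], [0.3969, -0.247, 0.0168]), (81, [182, 183, 95], [0.3969, -0.2511, 0.0166]), (84, [178, 180, 87], [0.397, -0.2551, 0.0152]), (87, [180, 183, 92], [0.3971, -0.2593, 0.0175]), (90, [179, 181, 90], [0.3971, -0.2634, 0.0171]), (93, [179, 181, 89], [0.3972, -0.2676, 0.022]), (96, [172, 159, 67], [0.3973, -0.2716, 0.0211]), (99, [180, 188, 99], [0.3974, -0.2757, 0.0231])]
```

View pics/c15.png

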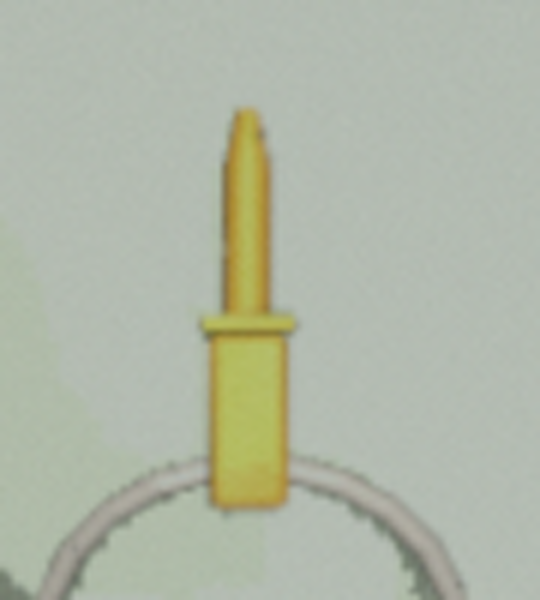

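Call:
play_rows:
  plan:
    - [[0.4,0,-0.001,-0.03,0],[0.4,0,-0.002,-0.06,0],[0.4,0.03,-0.003,-0.073,0],[0.4,0.07,-0.005,-0.075,0],[0.4,0.12,-0.006,-0.076,0],[0.4,0.17,-0.0075,-0.077,0],[0.4,0.2,-0.0085,-0.077,0],[0.4,0.2,-0.0085,-0.077,0],[0.4,0.2,-0.0085,-0.077,0],[0.4,0.2,-0.0085,-0.077,0]]

```text
clock: 38.2
position: [0.3987, -0.2824, 0.0799]
ee_rot: [0.515, 0.497, 0.495, -0.493]
contact_force: [0.3, -0.7, 0.0]
width: 0.0511
```

Run:
```python
from h import *
goto([0.3975,-0.280,0.004],np.radians(1.2))
```

```text
pos [ 0.3987 -0.2824  0.0799] R [[0.025, 0.999, 0.02], [-0.016, 0.02, -1.0], [-1.0, 0.025, 0.016]] shift(tool) [ 0.0758 -0.003  -0.0036] F [ 0.3 -0.7  0. ] w 0.0511 t 38.2
turn -0.08 q6 -0.7876047064452782
```

Call:
play_rows:
  plan:
    - [[0.4,0.03,-0.001,-0.002,0],[0.4,0.055,-0.002,-0.003,0],[0.4,0.07,-0.003,-0.0035,0],[0.4,0.0755,-0.003,-0.0036,0],[0.4,0.0755,-0.003,-0.0036,0],[0.4,0.0755,-0.003,-0.0036,0],[1,0.0755,-0.003,-0.0036,0],[1,0.0755,-0.003,-0.0036,0],[1,0.0755,-0.003,-0.0036,0],[1,0.0755,-0.003,-0.0036,0]]
  grip_force: 70

```text
clock: 39.2
position: [0.398, -0.2806, 0.0054]
ee_rot: [0.516, 0.497, 0.494, -0.493]
contact_force: [-1.4, -0.1, 6.2]
width: 0.0166
```

Run:
```python
from h import *
goto([0.3975,-0.280,0.15],np.radians(1.2))
snap('side','s16');crop('s16',260,100,400,220,5,'c16')
```

```text
pos [ 0.398  -0.2806  0.0054] R [[0.026, 0.999, 0.019], [-0.017, 0.02, -1.0], [-1.0, 0.026, 0.018]] shift(tool) [-0.1445  0.0032  0.0019] F [-1.4 -0.1  6.2] w 0.0166 t 39.2
turn -0.08 q6 -0.7878801995002894
```

View pics/c16.png

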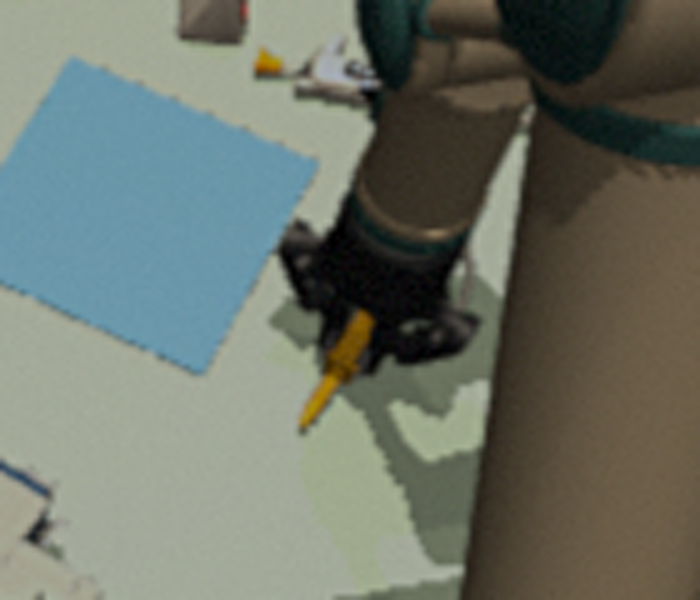

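Call:
play_rows:
  plan:
    - [[1,-0.02,0.001,0,0],[1,-0.06,0.002,0.001,0],[1,-0.11,0.003,0.002,0],[1,-0.15,0.012,-0.03,0],[1,-0.175,0.025,-0.075,0],[1,-0.175,0.037,-0.12,0],[1,-0.175,0.049,-0.165,0],[1,-0.175,0.053,-0.2,0],[1,-0.175,0.053,-0.215,0],[1,-0.175,0.053,-0.215,0],[1,-0.175,0.053,-0.215,0],[1,-0.175,0.053,-0.215,0]]

```text
clock: 40.45
position: [0.4422, -0.0625, 0.1779]
ee_rot: [0.516, 0.497, 0.494, -0.493]
contact_force: [0.2, -0.5, -2.5]
width: 0.0164
```

Run:
```python
from h import *
np.set_printoptions(precision=4,suppress=True)
goto([0.4502,-0.055,0.1439],np.radians(1.2))
pos=manip.get_state()['position']
for c in('wrist','side','scene'):
    snap(c,c+'17'); im,d,P=cloud(c+'17');hsv=cv2.cvtColor(im,cv2.COLOR_RGB2HSV)
    Y=(hsv[...,0]>16)&(hsv[...,0]<34)&(hsv[...,1]>110)&(abs(P[...,0]-pos[0])<.03)&(P[...,1]>pos[1]-.04)&(P[...,1]<pos[1]+.08)&(abs(P[...,2]-pos[2])<.04)
    p=P[Y]-pos; print(c,len(p))
    for a in np.arange(-.03,.07,.01):
        q=p[(p[:,1]>a)&(p[:,1]<a+.01)]
        if len(q)>2: print('  ',round(a+.005,3),len(q),'x',q[:,0].min(),q[:,0].max(),'mid',(q[:,0].min()+q[:,0].max())/2,'z',q[:,2].min(),q[:,2].max())
    print(p[:,1].max() if len(p) else '')
```

```text
pos [ 0.4422 -0.0625  0.1779] R [[0.026, 0.999, 0.019], [-0.018, 0.019, -1.0], [-0.999, 0.026, 0.018]] shift(tool) [ 0.0341  0.0072 -0.0079] F [ 0.2 -0.5 -2.5] w 0.0164 t 40.45
turn -0.13 q6 -0.30325385974792796
wrist 4942
   -0.025 316 x -0.00944608661221119 0.007963815177600253 mid -0.0007411357173054689 z 0.013700913292687245 0.01851616184290525
   -0.015 524 x -0.009436554324613156 0.00838691844264372 mid -0.0005248179409847176 z 0.013603095907399915 0.024579198973793098
   -0.005 584 x -0.009645768974142488 0.007356245165490993 mid -0.0011447619043257473 z 0.015001707285475036 0.03613014182977875
   0.005 718 x -0.0203675273575889 0.01818315365469031 mid -0.001092186851449295 z 0.0096329813828894 0.0348245678625671
   0.015 985 x -0.011535254714269805 0.009639262947995164 mid -0.0009479958831373203 z -0.0027073342853296267 0.034054114578450645
   0.025 426 x -0.006492845947035253 0.0038255823186637006 mid -0.0013336318141857761 z 0.006535626381766635 0.012733711783971757
   0.035 451 x -0.006564740924611179 0.0035426558362819938 mid -0.0015110425441645925 z 0.006448071582208614 
[... 1319 characters left out ...]
30786583
   0.055 12 x -0.005066369199401066 0.0022707842582855853 mid -0.0013977924705577405 z 0.005890908894416125 0.011950923275787978
0.062025893521262816
scene 67
   -0.025 25 x -0.005509315947655025 0.009735022918466896 mid 0.0021128534854059355 z 0.002111029771146078 0.020302180384636964
   -0.015 13 x -0.007708808213369611 0.00800361716491349 mid 0.0001474044757719395 z 0.014904807277648674 0.019739985525284998
   -0.005 17 x -0.00951184142499506 0.0076067063430603765 mid -0.0009525675409673418 z 0.017149669803992545 0.02891842612528364
   0.005 10 x -0.009461705380465923 -0.0007999239745194453 mid -0.005130814677492684 z 0.015329174069600549 0.018990679623748702
0.008916376379448337
```

View pics/wrist17.png

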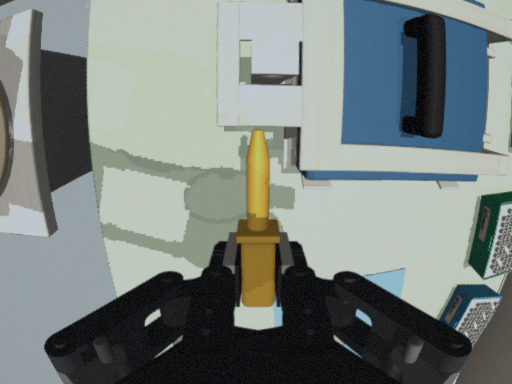

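View pics/side17.png

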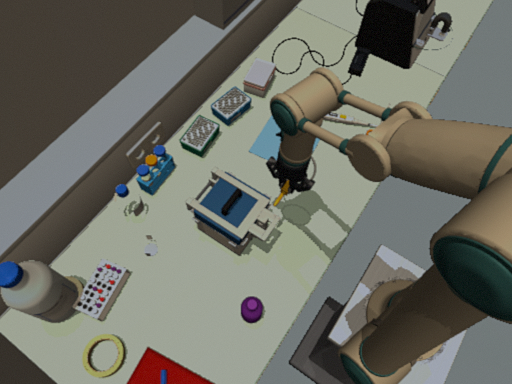

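Run:
```python
from h import *
np.set_printoptions(precision=4,suppress=True)
for c in('wrist17','side17'):
    im,d,P=cloud(c);pos=np.load(f'pics/{c}.npz')['pos'];Q=P-pos
    for a in np.arange(.02,.06,.005):
        mid=-.0013-.017*(a-.025)
        k=(abs(Q[...,0]-mid)<.0015)&(abs(Q[...,1]-a)<.0025)&(abs(Q[...,2]-.01)<.02);print(c,round(a,3),k.sum(),np.median(Q[k],0))
    x,y,z=P[...,0],P[...,1],P[...,2]
    k=(x>.43)&(x<.468)&(abs(y-.038)<.016)&(z>.155)&(z<.175);p=P[k];print('post',len(p),p.min(0),p.max(0),np.median(p,0),np.percentile(p,[2,98],axis=0))
    k=(x>.43)&(x<.468)&(abs(y-.012)<.008)&(z>.12)&(z<.15);p=P[k];print('plate',len(p),np.median(p,0))
```

```text
wrist17 0.02 66 [-0.0012  0.0203  0.0112]
wrist17 0.025 67 [-0.0013  0.0253  0.0113]
wrist17 0.03 70 [-0.0014  0.0302  0.0112]
wrist17 0.035 73 [-0.0015  0.035   0.0113]
wrist17 0.04 76 [-0.0015  0.04    0.0113]
wrist17 0.045 72 [-0.0016  0.0451  0.0113]
wrist17 0.05 82 [-0.0017  0.05    0.0109]
wrist17 0.055 76 [-0.0018  0.0551  0.0099]
post 1828 [0.437  0.0274 0.155 ] [0.4609 0.048  0.1686] [0.4488 0.0371 0.1664] [[0.4374 0.0276 0.1612]
 [0.4602 0.0471 0.1678]]
plate 1586 [0.4488 0.012  0.1359]
side17 0.02 1 [-0.0013  0.0189  0.0109]
side17 0.025 2 [-0.0014  0.0238  0.0104]
side17 0.03 3 [-0.0006  0.0316  0.012 ]
side17 0.035 2 [-0.0013  0.0356  0.0093]
side17 0.04 1 [-0.0029  0.0411  0.0143]
side17 0.045 2 [-0.0022  0.0442  0.0099]
side17 0.05 4 [-0.0015  0.0505  0.0107]
side17 0.055 1 [-0.001   0.0565  0.0084]
post 84 [0.4365 0.028  0.1555] [0.4608 0.0485 0.1686] [0.4483 0.039  0.1654] [[0.4369 0.0283 0.1558]
 [0.4603 0.0484 0.168 ]]
plate 64 [0.446  0.0102 0.1348]
```

Call:
play_rows:
  plan:
    - [[1,0.01,0.005,0,0],[1,0.02,0.0082,-0.003,0],[1,0.03,0.0082,-0.006,0],[1,0.0341,0.0082,-0.0079,0],[1,0.0341,0.0082,-0.0079,0],[1,0.0341,0.0082,-0.0079,0],[1,0.0341,0.0082,-0.0079,0]]

```text
clock: 41.3
position: [0.4515, -0.0551, 0.1442]
ee_rot: [0.516, 0.498, 0.493, -0.493]
contact_force: [-0.5, -0.0, -2.7]
width: 0.0161
```

Run:
```python
from h import *
goto([0.4507,-0.03,0.1438],np.radians(1.2))
goto([0.4504,-0.005,0.1438],np.radians(1.2))
goto([0.4501,0.0134,0.1438],np.radians(1.2))
```

```text
pos [ 0.4515 -0.0551  0.1442] R [[0.027, 0.999, 0.018], [-0.018, 0.019, -1.0], [-0.999, 0.027, 0.018]] shift(tool) [-0.     -0.0003 -0.0252] F [-0.5 -0.  -2.7] w 0.0161 t 41.3
turn -0.17 q6 -0.27957038443522153
pos [ 0.4515 -0.0551  0.1442] R [[0.027, 0.999, 0.018], [-0.018, 0.019, -1.0], [-0.999, 0.027, 0.018]] shift(tool) [-0.0005 -0.0002 -0.0502] F [-0.5 -0.  -2.7] w 0.0161 t 41.3
turn -0.17 q6 -0.27957038443522153
pos [ 0.4515 -0.0551  0.1442] R [[0.027, 0.999, 0.018], [-0.018, 0.019, -1.0], [-0.999, 0.027, 0.018]] shift(tool) [-0.0008 -0.0001 -0.0686] F [-0.5 -0.  -2.7] w 0.0161 t 41.3
turn -0.17 q6 -0.27957038443522153
```

Call:
play_rows:
  plan:
    - [[1,0,-0.0003,-0.012,0],[1,0,-0.0003,-0.022,0],[1,0,-0.0003,-0.028,0],[1,-0.0002,-0.0003,-0.033,0],[1,-0.0002,-0.0003,-0.037,0],[1,-0.0003,-0.0003,-0.04,0],[1,-0.0003,-0.0003,-0.04,0],[1,-0.0003,-0.0003,-0.04,0]]

```text
clock: 42.1
position: [0.4505, -0.0152, 0.1438]
ee_rot: [0.516, 0.498, 0.493, -0.493]
contact_force: [-0.9, -0.5, -2.4]
width: 0.0165
```

Run:
```python
from h import *
goto([0.4501,0.0134,0.1438],np.radians(1.2))
```

```text
pos [ 0.4505 -0.0152  0.1438] R [[0.027, 0.999, 0.018], [-0.018, 0.019, -1.0], [-0.999, 0.027, 0.018]] shift(tool) [-0.0005  0.0001 -0.0286] F [-0.9 -0.5 -2.4] w 0.0165 t 42.1
turn -0.16 q6 -0.18930259005447078
```

Tip is in the hole with no lateral force; push home.

Call:
play_rows:
  plan:
    - [[1,0,0,-0.008,0],[1,-0.0002,0,-0.015,0],[1,-0.0003,0,-0.021,0],[1,-0.0005,0,-0.026,0],[1,-0.0005,0,-0.0286,0],[1,-0.0005,0,-0.0295,0],[1,-0.0005,0,-0.0295,0],[1,-0.0005,0,-0.0295,0]]

```text
clock: 42.9
position: [0.4499, 0.0129, 0.1438]
ee_rot: [0.517, 0.496, 0.493, -0.494]
contact_force: [-1.0, -5.3, -2.0]
width: 0.0162
```

Run:
```python
from h import *
goto([0.4501,0.0134,0.1438],np.radians(1.2))
snap('wrist','w18');snap('side','s18');crop('s18',180,150,330,260,5,'c18')
```

```text
pos [0.4499 0.0129 0.1438] R [[0.027, 0.999, 0.019], [-0.021, 0.02, -1.0], [-0.999, 0.026, 0.021]] shift(tool) [ 0.      0.0002 -0.0005] F [-1.  -5.3 -2. ] w 0.0162 t 42.9
turn -0.1 q6 -0.12102245615842971
```

View pics/w18.png

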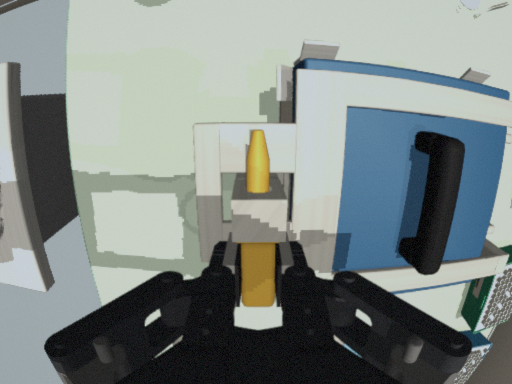

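View pics/c18.png

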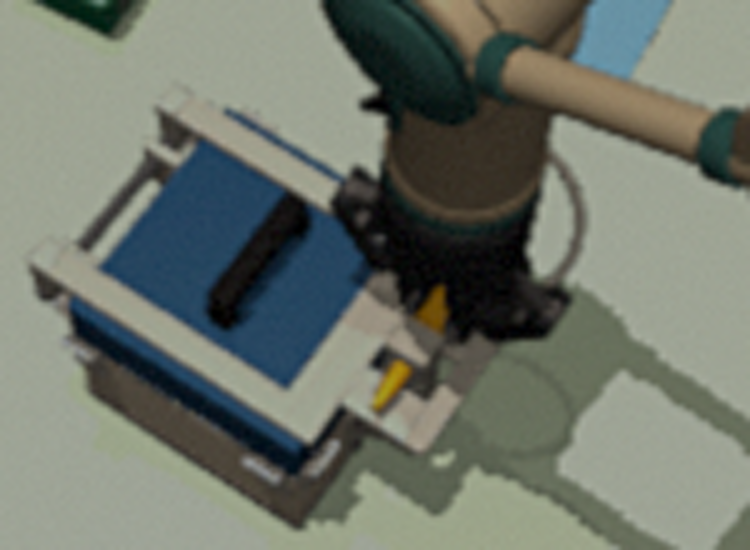

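Call:
play_rows:
  plan:
    - [[0.55,0,0,0,0],[0.55,0,0,0,0],[0.55,0,0,0,0],[0.55,-0.02,0,0,0],[0.55,-0.06,0,0,0],[0.55,-0.11,0,0,0],[0.55,-0.15,0,0.03,0],[1,-0.16,-0.002,0.08,0],[1,-0.16,-0.004,0.125,0],[1,-0.16,-0.004,0.16,0],[1,-0.16,-0.004,0.16,0],[1,-0.16,-0.004,0.16,0]]

```text
clock: 44.2
position: [0.4446, -0.1439, 0.3069]
ee_rot: [0.516, 0.497, 0.493, -0.494]
contact_force: [-0.4, 1.1, -0.7]
width: 0.0
```

Run:
```python
from h import *
np.set_printoptions(precision=4,suppress=True)
goto([0.4495,-0.125,0.185],np.radians(0.9))
snap('wrist','w19');snap('side','s19');crop('s19',180,130,330,260,5,'c19')
for c in('w19','s19'):
    im,d,P=cloud(c);x,y,z=P[...,0],P[...,1],P[...,2]
    k=(abs(x-.45)<.06)&(y<-.015)&(y>-.11)&(z>.165)&(z<.225);p=P[k];print(c,len(p),p.min(0) if len(p) else '',p.max(0) if len(p) else '')
    if len(p): q=p[p[:,2]>np.percentile(p[:,2],90)];print('far',np.median(q,0))
    hsv=cv2.cvtColor(im,cv2.COLOR_RGB2HSV)
    Y=(hsv[...,0]>16)&(hsv[...,0]<34)&(hsv[...,1]>110)&(abs(x-.449)<.03)&(abs(y-.02)<.08)&(abs(z-.15)<.03)
    p=P[Y];print('yel',len(p),p[:,1].min(),p[:,1].max(),np.median(p[p[:,1]>.05],0))
```

```text
pos [ 0.4446 -0.1439  0.3069] R [[0.027, 0.999, 0.017], [-0.02, 0.018, -1.0], [-0.999, 0.026, 0.02]] shift(tool) [ 0.1216  0.002  -0.0212] F [-0.4  1.1 -0.7] w 0.0 t 44.2
turn 0.08 q6 -0.47438542369559356
w19 1140 [ 0.402  -0.0819  0.165 ] [ 0.4966 -0.0265  0.204 ]
far [ 0.4496 -0.0784  0.2024]
yel 823 -0.017819768115443196 0.028832427474042993 [nan nan nan]
s19 149 [ 0.4025 -0.0807  0.1654] [ 0.4965 -0.0264  0.2059]
far [ 0.4484 -0.0774  0.2025]
yel 129 -0.013879120859232793 0.07550589270598021 [0.4482 0.0614 0.1542]
  return _methods._mean(a, axis=axis, dtype=dtype,
  ret = um.true_divide(
```

View pics/c19.png

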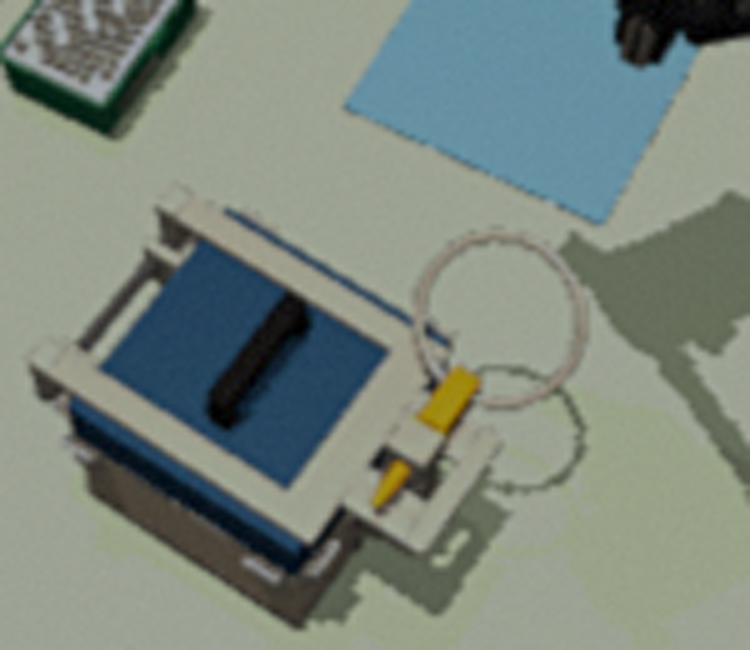

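View pics/w19.png

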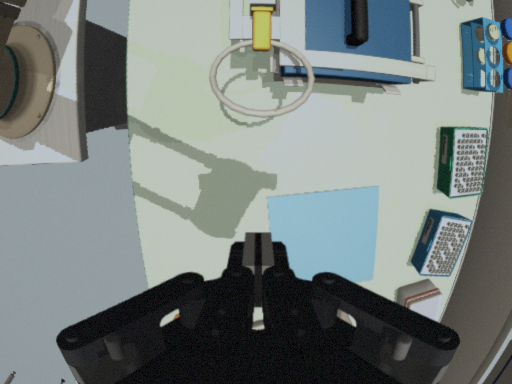

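Call:
play_rows:
  plan:
    - [[1,0.03,0.001,-0.01,0],[1,0.07,0.002,-0.015,0],[1,0.105,0.002,-0.02,0],[1,0.118,0.002,-0.021,0],[1,0.118,0.002,-0.021,0],[1,0.118,0.002,-0.021,0]]

```text
clock: 44.9
position: [0.4498, -0.1231, 0.1892]
ee_rot: [0.517, 0.496, 0.494, -0.493]
contact_force: [0.6, 0.0, 1.3]
width: -0.0001
```

Run:
```python
from h import *
for t in ([0.449,-0.09,0.19],[0.449,-0.06,0.204],[0.449,-0.03,.212],[.449,0.01,.214],[.449,0.035,.212]): goto(t)
```

```text
pos [ 0.4498 -0.1231  0.1892] R [[0.028, 0.999, 0.022], [-0.02, 0.022, -1.0], [-0.999, 0.027, 0.02]] shift(tool) [-0.0015 -0.     -0.0331] F [0.6 0.  1.3] w -0.0001 t 44.9
pos [ 0.4498 -0.1231  0.1892] R [[0.028, 0.999, 0.022], [-0.02, 0.022, -1.0], [-0.999, 0.027, 0.02]] shift(tool) [-0.0161  0.001  -0.0628] F [0.6 0.  1.3] w -0.0001 t 44.9
pos [ 0.4498 -0.1231  0.1892] R [[0.028, 0.999, 0.022], [-0.02, 0.022, -1.0], [-0.999, 0.027, 0.02]] shift(tool) [-0.0247  0.0019 -0.0926] F [0.6 0.  1.3] w -0.0001 t 44.9
pos [ 0.4498 -0.1231  0.1892] R [[0.028, 0.999, 0.022], [-0.02, 0.022, -1.0], [-0.999, 0.027, 0.02]] shift(tool) [-0.0274  0.0028 -0.1326] F [0.6 0.  1.3] w -0.0001 t 44.9
pos [ 0.4498 -0.1231  0.1892] R [[0.028, 0.999, 0.022], [-0.02, 0.022, -1.0], [-0.999, 0.027, 0.02]] shift(tool) [-0.0259  0.0033 -0.1576] F [0.6 0.  1.3] w -0.0001 t 44.9
```

Call:
play_rows:
  plan:
    - [[1,-0.0015,0,-0.02,0],[1,-0.005,0,-0.04,0],[1,-0.015,0.001,-0.06,0],[1,-0.021,0.0015,-0.08,0],[1,-0.025,0.002,-0.1,0],[1,-0.026,0.0025,-0.12,0],[1,-0.026,0.003,-0.14,0],[1,-0.026,0.003,-0.158,0],[1,-0.026,0.003,-0.158,0],[1,-0.026,0.003,-0.158,0]]

```text
clock: 45.9
position: [0.4494, 0.0355, 0.2133]
ee_rot: [0.518, 0.496, 0.493, -0.492]
contact_force: [0.8, -1.4, -0.6]
width: -0.0005
```

Run:
```python
from h import *
goto([.449,0.035,.212])
snap('wrist','w20');snap('side','s20');crop('s20',180,130,330,260,5,'c20')
```

```text
pos [0.4494 0.0355 0.2133] R [[0.03, 0.999, 0.023], [-0.02, 0.024, -1.0], [-0.999, 0.03, 0.021]] shift(tool) [ 0.0013 -0.0005  0.0005] F [ 0.8 -1.4 -0.6] w -0.0005 t 45.9
```

View pics/w20.png

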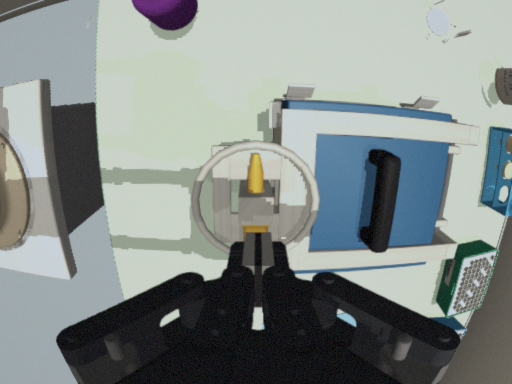

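View pics/c20.png

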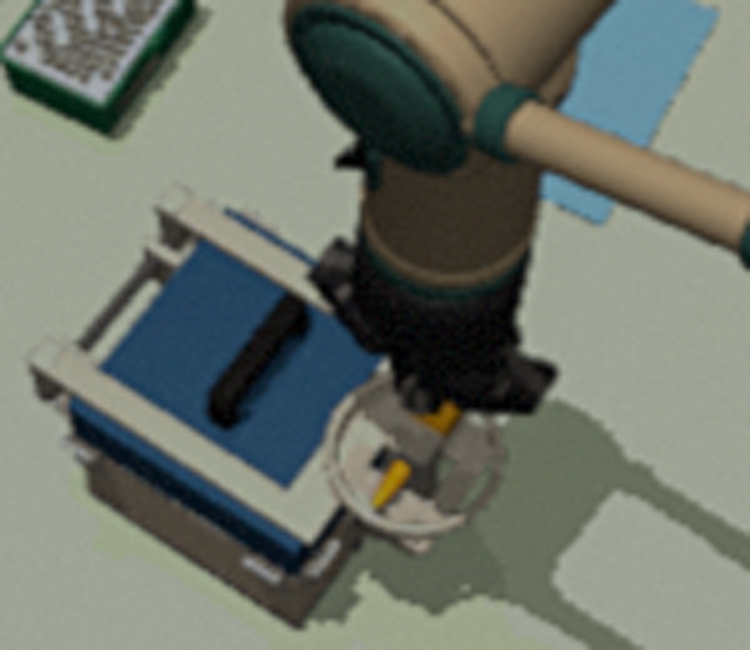

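Call:
play_rows:
  plan:
    - [[1,-0.03,0,0,0],[1,-0.08,0,0,0],[1,-0.12,0,0.03,0],[1,-0.12,0,0.08,0],[1,-0.12,0,0.12,0],[1,-0.12,0,0.16,0],[1,-0.12,0,0.16,0],[1,-0.12,0,0.16,0],[1,-0.12,0,0.16,0]]

```text
clock: 46.9
position: [0.4488, -0.1223, 0.3361]
ee_rot: [0.517, 0.497, 0.493, -0.492]
contact_force: [-0.9, 0.3, -0.0]
width: 0.0
```

Run:
```python
from h import *
np.set_printoptions(precision=4,suppress=True)
goto([.449,0.035,.212])
snap('wrist','w21');snap('side','s21');crop('s21',180,130,330,260,5,'c21')
for c in('w21','s21'):
    im,d,P=cloud(c);x,y,z=P[...,0],P[...,1],P[...,2]
    rr=np.hypot(x-.449,y-.036)
    k=(rr<.052)&(rr>.036)&(z>.143)&(z<.2);p=P[k];q=p[p[:,1]>.03]
    print(c,len(p));A=np.c_[p[:,1],np.ones(len(p))]
    for lo,hi in((-.015,.01),(.01,.04),(.04,.065),(.07,.09)):
        k2=(p[:,1]>lo)&(p[:,1]<hi);print(lo,hi,k2.sum(),np.median(p[k2],0) if k2.any() else '')
    k=(abs(x-.55)<.05)&(abs(y-.04)<.06)&(z>.15)&(z<.17);p=P[k];print('handle',p.mean(0))
    hsv=cv2.cvtColor(im,cv2.COLOR_RGB2HSV)
    Y=(hsv[...,0]>16)&(hsv[...,0]<34)&(hsv[...,1]>110)&(abs(x-.449)<.02)&(abs(y-.03)<.07)&(abs(z-.15)<.03)
    p=P[Y];print('yel',p[:,1].min(),p[:,1].max(),'head',np.median(p[p[:,1]<.02],0),'tip',np.median(p[p[:,1]>.05],0))
    k=(x>.425)&(x<.475)&(abs(y-.01)<.008)&(z>.12)&(z<.15);print('plate',np.median(P[k],0))
    k=(x>.75)&(x<.87)&(y>.12)&(y<.22)&(z>.01)&(z<.1);p=P[k];print('bk',np.median(p,0))
im,d,P=cloud('side0');x,y,z=P[...,0],P[...,1],P[...,2];k=(x>.75)&(x<.87)&(y>.12)&(y<.22)&(z>.01)&(z<.1);print('bk0',np.median(P[k],0))
```

```text
pos [ 0.4488 -0.1223  0.3361] R [[0.029, 0.999, 0.021], [-0.02, 0.022, -1.0], [-0.999, 0.029, 0.02]] shift(tool) [ 0.1209  0.     -0.1598] F [-0.9  0.3 -0. ] w 0.0 t 46.9
w21 1180
-0.015 0.01 564 [ 0.4493 -0.004   0.1505]
0.01 0.04 294 [0.4831 0.024  0.1507]
0.04 0.065 264 [0.4489 0.053  0.1521]
0.07 0.09 0 
handle [0.5464 0.0358 0.1605]
yel -0.01705083859957908 0.0672136910699074 head [0.4492 0.0013 0.158 ] tip [0.4488 0.059  0.1544]
plate [0.4394 0.0102 0.1358]
bk [0.7955 0.1552 0.0457]
s21 260
-0.015 0.01 84 [ 0.4471 -0.0025  0.1515]
0.01 0.04 50 [0.4488 0.0237 0.1496]
0.04 0.065 47 [0.4801 0.0542 0.1515]
0.07 0.09 65 [0.4483 0.078  0.1526]
handle [0.5465 0.0419 0.16  ]
yel -0.013870847786940687 0.07536990529091095 head [0.4483 0.0039 0.157 ] tip [0.4479 0.0616 0.1532]
plate [0.4402 0.0096 0.1355]
bk [0.787  0.1793 0.0476]
bk0 [0.7868 0.1788 0.0465]
```

View pics/c21.png

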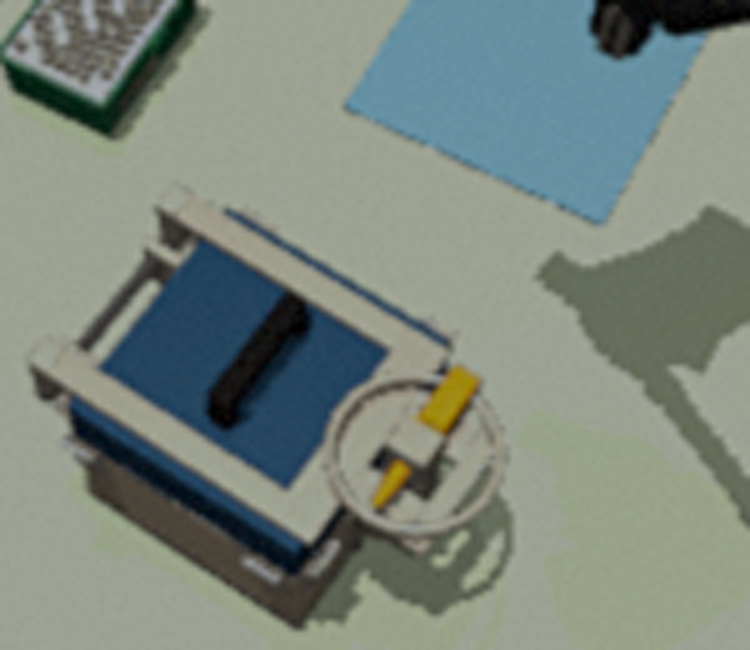

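Run:
```python
from h import *
print(manip.sign_off(), manip.get_state()['clock'])
```

```text
the job is handed in; nothing more can be done
the job is handed in; nothing more can be done
```

The job is done and handed in, at about 47 s on the robot's clock; sign-off gives no verdict.

I set the cover on the pad, stood the three amber bottles in bays of the carrier, put the cover back and swung the frame down over the post. I then pushed the pin home and flipped its ring over the end. The camera images showed three amber bottles and no fourth.

Last checks from the wrist and side cameras:

| Item | What I measured | What it should be |
|---|---|---|
| Bottles, just before the cover went on | all upright, cap tops at 119 mm | 120 mm |
| Cover, before the frame was lowered | handle within about 1 mm of its starting place on the carrier, level within 0.001 rad | within 8 mm, 0.06 rad |
| Frame | plate's upper face at 135.5 to 136 mm | 135.5 mm when flat |
| Pin | mid-point within about 1–2 mm of the hole centre; the shoulder met the post with about 5 N | within 6 mm |
| Ring | level round the post, far side about 3 mm beyond the pin's tip | level along the shaft, 3 mm beyond the tip |
| Beaker | moved no more than about 1 mm | within 30 mm |

- **Disagreement:** the two cameras put the back of the pin's head 3 mm apart. The estimate of the pin's position comes from its tip, seen in the side camera.
- **Tool tilt:** the gripper built up about 0.03 rad of tilt over the run. I partly corrected it before lifting the cover back, and it affected no fit.
- **Robot:** at sign-off it was clear of everything, with the gripper about 0.34 m above the worktop.

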